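# Hang and lock the lid tray, then sort the metal lids into it

## Task

Hang the green bracket tray on the slotted upright: put both its hooks into the two slots, then press it down fully home so that the red sprung catch clicks out over it and locks it. Then lay the two metal lids flat in the locked tray, one on each side of the yellow divider, and leave the bottles and the screwdriver where they are.

Things in the scene. Friction and masses are not known exactly. Their poses are not given: they have to be found in the camera images.
- tray: Loose green steel bracket tray, 0.45 kg, lying flat. Origin: middle of the lower edge of its back face; z up, x points out of the back (the hooks' way). It runs 140 mm to -x and y +-95. Floor 4 mm thick; rims 10 mm high, 4 thick. Back plate 110 wide, 66 high, 4 thick, its top edge 12 thick (x -12 to 0; can be pressed on), with a window for the catch at y +-16, z 12 to 40.
- tray_grip (a point): Where to grip the tray from above: point in its yellow divider over the centre of mass, at (-68, 0, 30) mm in the tray frame, axes as the tray. The divider is 12 mm thick across y, runs along x from -120 to -25 mm of the tray frame, and its top is at z 46 there.
- hooks (a point): Point midway between the tray's two steel hooks, at (0, 0, 56) mm in the tray frame, axes as the tray: level with the underside of their necks. Hooks at y +-30, each 6 mm thick in y; neck 10 mm high, going back to x 12; from its end a lip (x 7 to 12) hangs 22 mm below this point.
- upright: Fixed grey slotted upright, 110 mm wide, 175 high, hollow behind its 4 mm front sheet. Origin on the bench in the plane of the front face; x points into it, so the front looks along own -x (away from the robot, give or take its yaw); z up. Two slots in the front sheet at y +-30, each 14 wide, z 116 to 158. Foot plate 8 thick behind the face, to x 115.
- seat (a point): Point on the upright's front face, 60 mm above the bench, axes as the upright. The tray is home when its origin and axes agree with this point; its necks then rest on the slot bottoms, the lips hang behind the sheet (3 mm play). To enter the slots hold the tray 22 to 32 mm higher (27 best), level, move it straight along +x until its back meets the sheet, then down.
- catch (a joint): Red sprung catch in the middle of the upright's front, 22 mm wide; nose 8 mm out, 14 to 32 mm above the seat, ramped above, flat beneath. 0: out; up to 0.011 m pushed in (2.5 to 5 N). The bar under the tray's window pushes it in; the tray needs up to 15 N down, more than its weight. In the last 2 mm before home it clicks out over the bar, back to 0.
- jam_lid: Loose red metal jam jar lid, round, 60 mm across, 20 mm high, lying flat top up, 40 g. Origin: centre of the underside, z up.
- tin_lid: Loose bare-metal tin lid, round, 65 mm across, 24 mm high, lying flat top up, 60 g. Origin: centre of the underside, z up.
- brown_bottle: Standing brown glass bottle, 62 mm across, 200 mm high; to be left alone. Origin: centre of the underside.
- ketchup: Standing red plastic ketchup bottle with white snap cap, 62 mm across, 172 mm high; to be left alone. Origin: centre of the underside.
- screwdriver: Screwdriver with orange handle, 200 mm long, lying flat; to be left alone. Origin on its underside, own x along its shaft.
There are look-alikes about, which are no part of the job. Several things look just like the tray: the one meant starts farthest from the robot's base.

How it is judged:
On the way, in this order (a step that is already met when the one before it is completed fails the run):
1. the tray's back is against the upright with both hooks through the slots, not yet pressed down (x of tray in the frame of seat between -0.0045 and 0.004 m and y of tray in the frame of seat between -0.008 and 0.008 m and z of tray in the frame of seat between 0.005 and 0.036 m), for 0.02 s.
2. the tray is fully home and the catch has clicked out over it (x of tray in the frame of seat between -0.006 and 0.004 m and y of tray in the frame of seat between -0.007 and 0.007 m and z of tray in the frame of seat between -0.004 and 0.0035 m and value of joint catch below 0.003 m and angle between the z axis of tray and the z axis of seat, either way round below 0.1 rad), for 0.2 s.
At the end, for the whole second after the job is handed in: Tray home on the upright (within 3.5 mm above the seat, 6 mm out, 7 mm sideways, 0.1 rad), catch out (below 3 mm), both lids flat (0.15 rad) on the tray floor (at most 10 mm above its underside), one each side of the divider, all at rest (all of step 2 and ((x of jam_lid in the frame of tray between -0.125 and -0.015 m and y of jam_lid in the frame of tray between 0.02 and 0.085 m and z of jam_lid in the frame of tray between -0 and 0.01 m and angle between each of jam_lid, tin_lid's own z axis and vertical below 0.15 rad and x of tin_lid in the frame of tray between -0.125 and -0.015 m and y of tin_lid in the frame of tray between -0.085 and -0.02 m and z of tin_lid in the frame of tray between -0 and 0.01 m) or (x of jam_lid in the frame of tray between -0.125 and -0.015 m and y of jam_lid in the frame of tray between -0.085 and -0.02 m and z of jam_lid in the frame of tray between -0 and 0.01 m and angle between each of jam_lid, tin_lid's own z axis and vertical below 0.15 rad and x of tin_lid in the frame of tray between -0.125 and -0.015 m and y of tin_lid in the frame of tray between 0.02 and 0.085 m and z of tin_lid in the frame of tray between -0 and 0.01 m)) and linear speed of each of tray, jam_lid, tin_lid below 0.02 m/s); the robot touches nothing.
It fails at once if the brown bottle moved by more than 30 mm (distance of brown_bottle from where it was at the start of the episode above 0.03 m).
It fails at once if the ketchup bottle moved by more than 30 mm (distance of ketchup from where it was at the start of the episode above 0.03 m).
It fails at once if the screwdriver moved by more than 30 mm (distance of screwdriver from where it was at the start of the episode above 0.03 m).
It fails at once if the brown bottle knocked over (angle between brown_bottle's own z axis and vertical above 0.4 rad).
It fails at once if the ketchup bottle knocked over (angle between ketchup's own z axis and vertical above 0.4 rad).
It also fails if it takes over 69 s, if anything falls off the work surface, if the arm or the gripper's body presses on something with over 40 N, if the wrist force passes 120 N, or if a joint passes its speed limit or range.

## Robot

A 6-joint arm with a two-finger parallel gripper is mounted at the origin on the work surface. World frame = base frame: x ahead of the robot, y to its left, z up, the work surface at z = 0. Lengths are in m, angles in rad, forces in N, time in s.
With the tool pointing down it reaches from about 0.35 to 0.975 m from the base axis. Payload 4.9 kg.
Tool frame: the origin (TCP) lies at the very end of the fingers, on their centre line; the grasp point (between the pads) lies 19 mm behind it (ctrl.grasp_offset is the distance from the TCP to the grasp point, in m); y points along the fingers, z is the direction in which the jaws open and shut, and the axes are right-handed (so a half turn about y gives the same grasp; the last joint's range is limited). The gripper opens to 85 mm and grips with 20 to 120 N. Pads are 22 mm wide; open, the fingers measure 114 mm over their backs; the gripper's body (76 mm by 85 mm) begins 54 mm behind the grasp point. The pads swing forward as they close: fully open they stand 13 mm farther back than shut.
Start: joints at [1.096, 0.053, 1.613, -0, 1.476, -0.119], TCP at [0.218, 0.586, 0.231] pointing down, gripper open.
Joint ranges: [-3.01, 3.01], [-1.01, 2.22], [0.06, 2.58], [-1.02, 4.17], [0.09, 2.62], [-3.14, 3.14]. Speed limits (rad/s): [2.57, 2.57, 3.14, 3.14, 3.14, 3.14].

## Interface

Orientations are given as a rotation vector (axis times angle).
In Python, from station import ctrl, eyes, finish_job, find_in, regions_of, pinpoint gives the robot as it stands.
- The arm moves only by the tool play_rows, never from a script. Its argument "moves" is a list of rows, each an object of numbers: "x", "y", "z": the shift along the world's x, y, z in cm; "turn": the turn about the world's z in degrees; "jaw": the finger opening in cm, from 0 to 8.54. A call has 1 to 8 rows; each row shifts and turns the commanded pose from where the row before left it; what a row does not reach is not made up. A row lasts 1/12 s, in which the tool goes at most 41.7 mm and 7.16 degrees, less where a joint would pass 70% of its speed; a pose out of reach is approached as far as the arm can. A call is refused whole if a number of a shift passes 4.17 or a number of a turn 7.16, either way. A call with a gripper value outside its range is refused whole. The fingers move at their own pace and stop on an object; "squeeze" is the grip in N (left out, the last holds). Time passes only in rows, so rows that do not move let the fingers close. It gives the time, the measured TCP pose, the force and the opening at its end, in the units of the state.
- ctrl.get_obs(): the state, without advancing time (a new reading comes with each control period).
- eyes.get_image(name): name is "side" or "top"; returns a dict with "img" (384x512x3 uint8, red, green, blue), "camera_matrix" (3x3 intrinsics, pixels), "cam_to_world" (4x4, takes a point from camera to world coordinates). Camera axes: x right, y up, looking along -z (the intrinsics and any distortion apply to the point x, -y, -z); pixel columns grow to the right and rows downward; lengths in m; the calibration is good to about 2 mm. A picture is of the moment at which its call begins. There is no depth.
- finish_job(): hands the job in, once; it reports no verdict.
Trained networks look in the newest picture that a camera, given by its name, has taken for a name from the list of things; names that differ only in an ending like _2 or _b are one class to them, and where a whole thing is asked for, a point or a joint stands for the part that bears it (a point fixed in the world has none). Each returns a list of dicts, best first, with "score" (0 to 1); they miss things now and then, are a little off and sometimes report something else, mostly with a low value. They report only what shows in the picture. A call takes as long as a camera call. They do not tell look-alikes from the thing itself.
- find_in(camera, query): "point" ([column, row] in pixels, amid what is visible of it).
- regions_of(camera, query): "pixels" (384x512 bool, what is visible of it) and "point" ([column, row] in pixels, amid what is visible of it).
- pinpoint(camera, query): "point" ([column, row] in pixels: a listed point, or the origin of a listed thing).
The state is a dict: "t": time; "q": joint angles; "dq": joint speeds; "effort": joint torques, N m; "tool_pos": TCP position; "tool_rot": TCP orientation; "contact_force": force on the tool from outside, world axes, zero at the start; "wrist_torque": the same for the moment, N m; "opening": finger opening in m.
Only numpy, scipy, OpenCV 4.12 (cv2) and the standard library are available. Lean on these libraries where they do the work, as an engineer would, in place of code of your own. Each camera call takes 0.05 s, during which the arm holds its last target.

## Working session

There is one attempt and no reset: what is moved stays moved. The work goes in short steps, Python scripts to look and compute and a tool call to move; the robot and the scene stay as the last step left them, time stands still between calls to the robot, and variables do not carry over. Pictures are saved under pics/ and viewed, and the job is handed in when it is done.

Besides the shell and the picture viewer there is one more tool, called in YAML: its name, and indented under it one key for each argument. play_rows: Moves the arm, as the interface text tells. Its arguments: {"type":"object","properties":{"moves":{"type":"array"},"squeeze":{"type":"number"}},"required":["moves"]}

```bash
ls; mkdir -p pics; python3 - <<'E'
from station import ctrl, eyes
import cv2,pickle
print(ctrl.get_obs(), ctrl.grasp_offset)
for n in("top","side"):
    d=eyes.get_image(n); cv2.imwrite(f"pics/{n}0.png",cv2.resize(d["img"][:,:,::-1],(768,576),interpolation=cv2.INTER_CUBIC))
    pickle.dump(d,open(f"{n}0.pkl","wb")); print(n,d["camera_matrix"],d["cam_to_world"], d.keys())
E
```

```text
pics
{'t': 0.0, 'q': array([ 1.09601627e+00,  5.33477586e-02,  1.61430082e+00,  2.96276395e-06,
        1.47600208e+00, -1.19004457e-01]), 'dq': array([ 6.58439835e-05, -5.54903927e-04,  1.71564188e-04,  5.31739860e-04,
       -5.00820197e-04, -1.17590644e-03]), 'effort': array([ 4.92543822e-04, -3.93712127e+01, -3.70165908e+01, -1.46758939e-04,
        7.32923218e-03, -2.40835516e-05]), 'tool_pos': array([0.21741149, 0.58529877, 0.23006459]), 'tool_rot': array([-1.55468103,  0.27971179, -0.27875725]), 'contact_force': array([ 0.20506299, -0.11555975, -0.45161539]), 'wrist_torque': array([ 0.00775343,  0.0201066 , -0.04932726]), 'opening': 0.08552309313439183} 0.0187
top [[372.52804361   0.         256.16020774]
 [  0.         372.52804361 188.29463127]
 [  0.           0.           1.        ]] [[-0.01682565  0.99730469 -0.07141604  0.38752227]
 [-0.99983721 -0.01724781 -0.00529872 -0.01257957]
 [-0.00651621  0.07131526  0.99743254  1.12983914]
 [ 0.          0.          0.          1.        ]] dict_keys(['img', 'camera_matrix', 'cam_to_world'])
side [[486.04449474   0.         256.04448717]
 [  0.         486.04449474 201.44619845]
 [  0.           0.           1.        ]] [[ 0.84324225  0.41140831 -0.34595623 -0.00710032]
 [-0.53751302  0.65101134 -0.53597014 -0.77380953]
 [ 0.00471886  0.63790864  0.77009759  1.17477035]
 [ 0.          0.          0.          1.        ]] dict_keys(['img', 'camera_matrix', 'cam_to_world'])
```

View pics/top0.png

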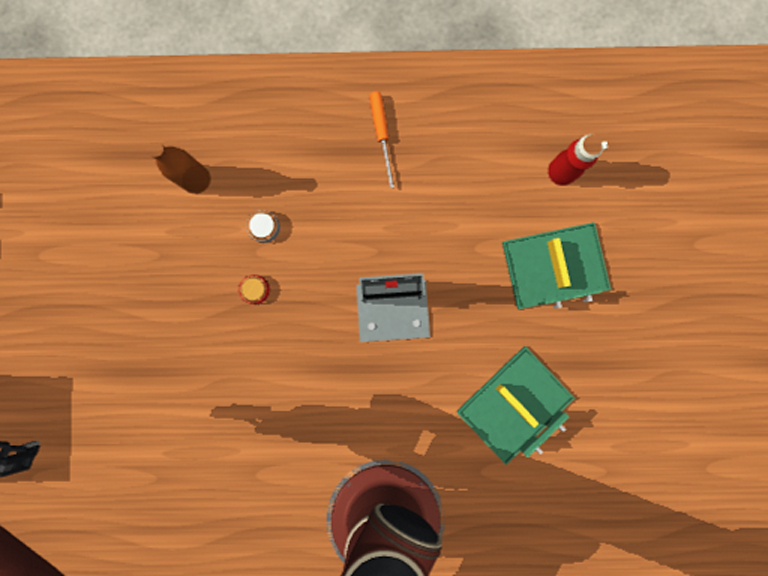

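View pics/side0.png

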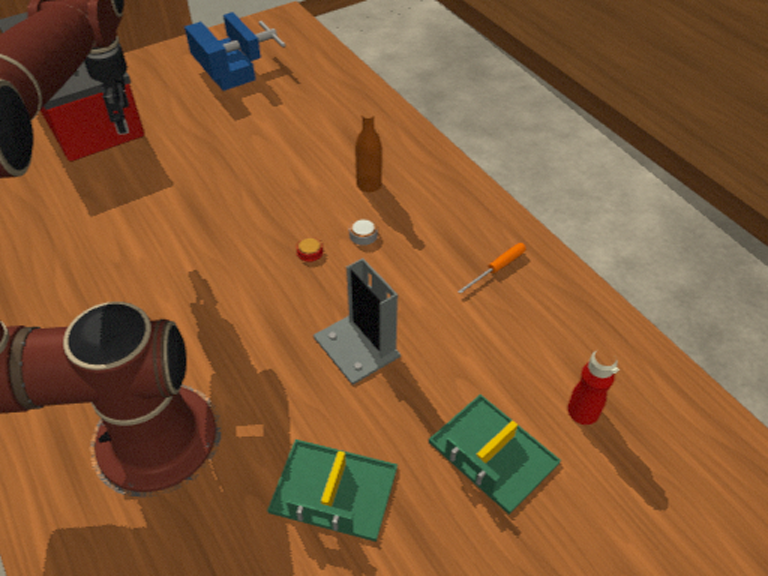

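```bash
cat > h.py <<'E'
import numpy as np, cv2
def ray(d,p):
    K=d["camera_matrix"];T=d["cam_to_world"]
    v=np.array([(p[0]-K[0,2])/K[0,0],-(p[1]-K[1,2])/K[1,1],-1.])
    return T[:3,3],T[:3,:3]@v
def at_z(d,p,z):
    o,v=ray(d,p); return o+v*(z-o[2])/v[2]
def proj(d,P):
    K=d["camera_matrix"];T=d["cam_to_world"]
    c=(np.atleast_2d(P)-T[:3,3])@T[:3,:3]
    return np.c_[K[0,0]*c[:,0]/-c[:,2]+K[0,2],K[1,1]*-c[:,1]/-c[:,2]+K[1,2]]
def tri(da,pa,db,pb):
    A=[];b=[]
    for d,p in((da,pa),(db,pb)):
        o,v=ray(d,p);v=v/np.linalg.norm(v);M=np.eye(3)-np.outer(v,v);A.append(M);b.append(M@o)
    x,r,_,_=np.linalg.lstsq(np.vstack(A),np.hstack(b),rcond=None); return x,np.sqrt(r)
E
python3 - <<'E'
from station import *
for n in("top","side"):
  for q in("tray","tray_grip","hooks","seat","upright","jam_lid","tin_lid","brown_bottle","ketchup","screwdriver"):
    print(n,q,[(np_["point"],round(float(np_["score"]),2)) for np_ in pinpoint(n,q)])
E
```

```text
top tray [([360.2, 288.4], 0.67), ([371.6, 200.8], 0.65)]
top tray_grip [([346.2, 273.3], 0.89)]
top hooks [([378.3, 198.0], 0.58), ([360.2, 290.9], 0.57)]
top seat [([258.0, 185.1], 0.63), ([260.1, 188.8], 0.55)]
top upright [([262.0, 186.6], 0.55)]
top jam_lid [([170.9, 193.2], 0.6)]
top tin_lid [([176.6, 147.8], 0.56)]
top brown_bottle [([129.2, 120.7], 0.88)]
top ketchup [([374.7, 118.2], 0.67), ([379.5, 198.6], 0.19)]
top screwdriver [([259.6, 95.1], 0.66)]
side tray [([314.1, 317.2], 0.83), ([211.8, 351.8], 0.83), ([242.6, 155.9], 0.27)]
side tray_grip [([222.6, 323.4], 0.74), ([328.9, 291.7], 0.65)]
side hooks [([312.6, 306.2], 0.63)]
side seat [([252.8, 211.6], 0.73), ([249.8, 223.9], 0.61)]
side upright [([251.4, 223.4], 0.88)]
side jam_lid [([208.0, 167.8], 0.59), ([242.5, 155.9], 0.52)]
side tin_lid [([243.0, 119.1], 0.7), ([240.9, 156.7], 0.48), ([327.6, 180.6], 0.4)]
side brown_bottle [([242.0, 121.2], 0.9)]
side ketchup [([385.4, 275.1], 0.66)]
side screwdriver [([328.5, 179.7], 0.73)]
```

Two trays look alike: A at top (371,177) / side (329,303), and B at top (345,270) / side (222,327). The base is at top (257,345), so A should be the one farthest from it. I'll check that with measurements and a crop.

```bash
python3 - <<'E'
import pickle,cv2,numpy as np
from h import *
t=pickle.load(open("top0.pkl","rb"));s=pickle.load(open("side0.pkl","rb"))
for p in((371,177),(345,270)): x=at_z(t,p,.01);print(p,x,np.hypot(*x[:2]))
a=cv2.resize(t["img"][140:215,325:415,::-1],None,fx=8,fy=8,interpolation=cv2.INTER_CUBIC)
cv2.imwrite("pics/cA.png",a)
b=cv2.resize(s["img"][255:350,275:385,::-1],None,fx=6,fy=6,interpolation=cv2.INTER_CUBIC)
cv2.imwrite("pics/cB.png",b)
c=cv2.resize(t["img"][175:235,230:295,::-1],None,fx=9,fy=9,interpolation=cv2.INTER_CUBIC)
cv2.imwrite("pics/cC.png",c)
c=cv2.resize(s["img"][165:260,200:275,::-1],None,fx=6,fy=6,interpolation=cv2.INTER_CUBIC)
cv2.imwrite("pics/cD.png",c)
E
```

```text
(371, 177) [ 0.49584377 -0.35331691  0.01      ] 0.6088463531858902
(345, 270) [ 0.22049785 -0.26572038  0.01      ] 0.34529208234069547
```

View pics/cA.png

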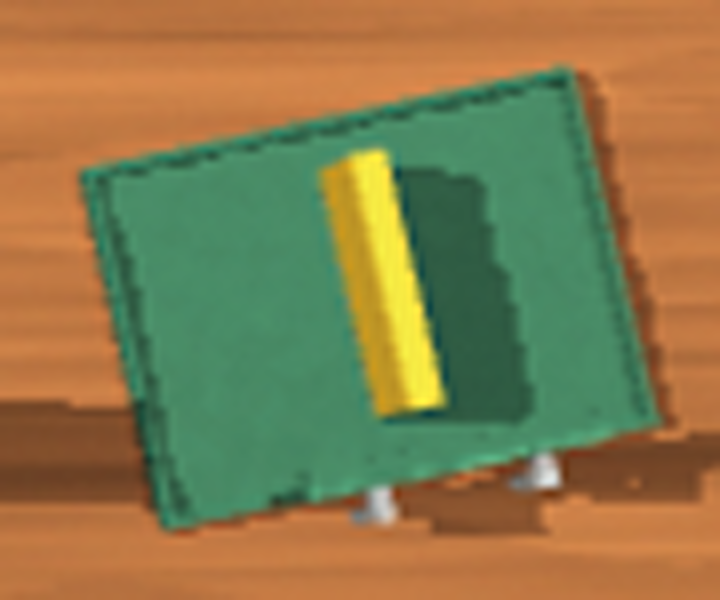

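View pics/cB.png

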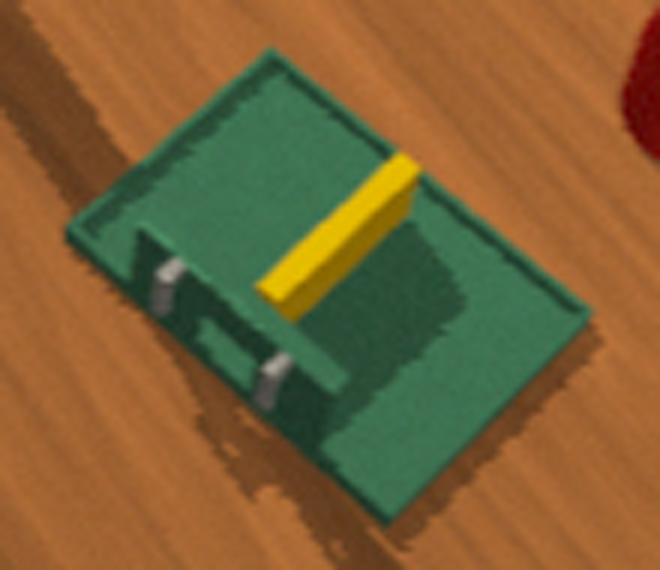

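View pics/cC.png

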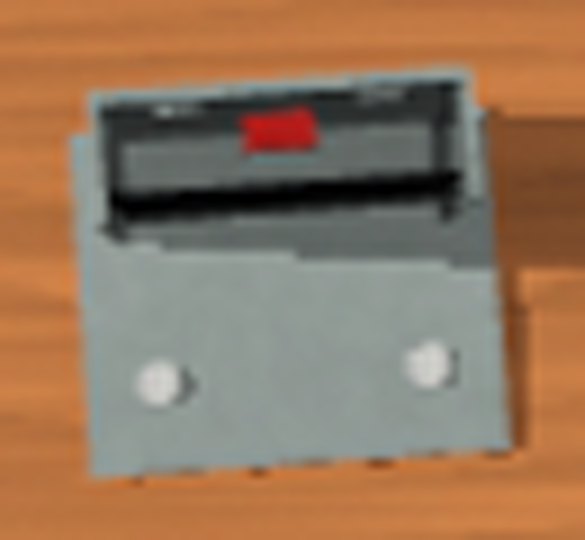

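View pics/cD.png

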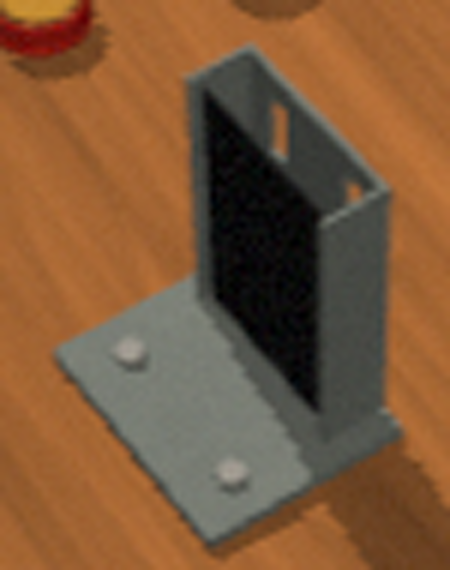

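Tray A is confirmed: a complete green tray with a yellow divider and two hooks, 0.61 m from the base against 0.35 m for B. Next I'll fit the poses from the corners in both crops.

```bash
cat > fit.py <<'E'
import pickle,cv2,numpy as np
from scipy.optimize import least_squares
from h import *
def fit(obs,x0,zfree=False):
    # obs: list of (d, [(pix),(model mm)])
    def res(v,full=False):
        c,s=np.cos(v[2]),np.sin(v[2]);R=np.array([[c,-s,0],[s,c,0],[0,0,1]])
        r=[]
        for d,L in obs:
            P=np.array([m for _,m in L])/1000@R.T+[v[0],v[1],v[3] if zfree else 0]
            r.append(proj(d,P)-np.array([p for p,_ in L]))
        r=np.vstack(r); return r if full else r.ravel()
    o=least_squares(res,x0,loss="soft_l1"); return o.x,res(o.x,True)
def un(p,f,off): return (np.array(p)+.5)/f-.5+np.array(off)
E
python3 - <<'E'
from fit import *
t=pickle.load(open("top0.pkl","rb"));s=pickle.load(open("side0.pkl","rb"))
f=lambda L,k,o:[(un(p,k,o),m) for p,m in L]
T=f([((80,172),(-140,-95,10)),((572,68),(-140,95,10)),((662,425),(0,95,10)),((165,530),(0,-95,5)),
 ((355,157),(-120,-6,46)),((387,148),(-120,6,46)),((412,408),(-25,-6,46)),((446,403),(-25,6,46))],8,(325,140))
S=f([((272,50),(-140,-95,10)),((590,312),(-140,95,10)),((68,235),(0,-95,10)),((388,522),(0,95,4)),
 ((405,152),(-120,-6,46)),((420,170),(-120,6,46)),((257,290),(-25,-6,46)),((286,300),(-25,6,46))],6,(275,255))
for o in([(t,T)],[(s,S)],[(t,T),(s,S)]):
    v,r=fit(o,[.43,-.37,3.]);print("tray",v,np.degrees(v[2]));
print(r.round(1).tolist())
T=f([((90,95),(0,-55,175)),((468,68),(0,55,175)),((93,478),(115,-70,8)),((512,450),(115,70,8))],9,(230,175))
S=f([((252,45),(0,-55,175)),((388,188),(0,55,175)),((55,355),(115,-70,8)),((212,540),(115,70,6))],6,(200,165))
for o in([(t,T)],[(s,S)],[(t,T),(s,S)]):
    v,r=fit(o,[.5,0,3.]);print("upright",v,np.degrees(v[2]));
print(r.round(1).tolist())
# lids: top-face centroids
for n,d in(("t",t),("s",s)):
    h=cv2.cvtColor(d["img"],cv2.COLOR_RGB2HSV)
    print(n,d["img"][{"t":193,"s":164}[n],{"t":170,"s":206}[n]])
E
python3 - <<'E'
import sys;sys.path.insert(0,'.')
from station import *
import pickle,numpy as np
from h import *
D={"top":eyes.get_image("top"),"side":eyes.get_image("side")}
for q,h in(("jam_lid",.02),("tin_lid",.024),("brown_bottle",.1),("ketchup",.09)):
  for n in D:
    for r in regions_of(n,q)[:2]:
      ys,xs=np.nonzero(r["pixels"]); p=[xs.mean(),ys.mean()]
      print(n,q,round(float(r["score"]),2),r["pixels"].sum(),np.round(p,1),at_z(D[n],p,h*.6)[:2].round(4), (xs.min(),xs.max(),ys.min(),ys.max()))
E
```

```text
tray [ 0.42828504 -0.36677494  3.33610365] 191.14465934760858
tray [ 0.42977719 -0.36850648  3.34238269] 191.50442186234386
tray [ 0.42903213 -0.36764411  3.33932162] 191.32903536101378
[[0.6, -0.5], [0.2, -0.8], [0.1, -0.4], [0.2, 0.0], [-0.1, -0.2], [-0.1, 0.0], [0.5, 0.0], [0.2, -0.2], [-0.4, -0.6], [0.7, -0.0], [-0.9, -0.9], [-0.1, 0.9], [-1.0, 0.1], [0.0, -0.1], [-0.0, -0.7], [-1.3, 0.7]]
upright [ 0.46816224 -0.01918302  3.19648503] 183.1451015486897
upright [ 0.46924643 -0.0194992   3.20650952] 183.71946248005383
upright [ 0.46866911 -0.01931007  3.20068506] 183.38574565172613
[[-0.2, -0.2], [0.4, -0.5], [0.1, 0.2], [0.1, -0.2], [-0.2, -0.3], [0.4, 0.1], [-0.7, -0.6], [-0.6, 0.8]]
t [226 170  74]
s [193 137  46]
top jam_lid 0.47 232 [169.8 193.2] [0.4572 0.2536] (np.int64(162), np.int64(178), np.int64(186), np.int64(201))
side jam_lid 0.45 198 [205.8 166.4] [0.4557 0.2508] (np.int64(198), np.int64(214), np.int64(159), np.int64(173))
top tin_lid 0.65 201 [174.5 150.2] [0.5873 0.2386] (np.int64(167), np.int64(185), np.int64(142), np.int64(160))
side tin_lid 0.77 277 [242.1 154.6] [0.5845 0.2317] (np.int64(233), np.int64(251), np.int64(146), np.int64(163))
side tin_lid 0.68 3580 [329.9 301.4] [ 0.4948 -0.361 ] (np.int64(286), np.int64(373), np.int64(264), np.int64(342))
top brown_bottle 0.65 736 [122.1 113.1] [0.6918 0.382 ] (np.int64(104), np.int64(140), np.int64(98), np.int64(128))
side brown_bottle 0.96 738 [245.7 105. ] [0.7025 0.3979] (np.int64(237), np.int64(255), np.int64(78), np.int64(127))
top ketchup 0.7 629 [380.8 108.7] [ 0.6923 -0.3766] (np.int64(365), np.int64(404), np.int64(91), np.int64(123))
side ketchup 0.87 916 [394.3 260.9] [ 0.7018 -0.3721] (np.int64(379), np.int64(412), np.int64(238), np.int64(282))
```

```bash
python3 - <<'E'
from station import *
import numpy as np
from scipy.spatial.transform import Rotation as R
o=ctrl.get_obs();M=R.from_rotvec(o["tool_rot"]).as_matrix();print(M.round(3),o["t"])
z=M[:,2];print("jaw yaw",np.degrees(np.arctan2(z[1],z[0])))
def g(o,y,p):
    y=np.radians(y);return np.array(o)+[p[0]*np.cos(y)-p[1]*np.sin(y),p[0]*np.sin(y)+p[1]*np.cos(y)]
print("grip",g((.429,-.3676),191.33,(-.068,0)))
print("seat grip",g((.4687,-.0193),183.39,(-.068,0)),"pre",g((.4687,-.0193),183.39,(-.098,0)))
print("lids",g((.4687,-.0193),183.39,(-.072,.0485)),g((.4687,-.0193),183.39,(-.072,-.0485)))
E
```

```text
[[ 0.937  0.     0.348]
 [-0.348  0.     0.937]
 [ 0.    -1.     0.   ]] 1.6
jaw yaw 69.61466420846064
grip [ 0.49567481 -0.35424075]
seat grip [ 0.53658101 -0.01527901] pre [ 0.56652852 -0.01350505]
lids [ 0.54344192 -0.06345762] [0.5377061  0.03337265]
```

play_rows:
  moves:
    - {"x": 2.5, "y": -3, "z": 0.5, "turn": 4}
    - {"x": 2.5, "y": -3, "z": 0.5, "turn": 4}
    - {"x": 2.5, "y": -3, "z": 0.5, "turn": 4}
    - {"x": 2.5, "y": -3, "z": 0.5, "turn": 4}
    - {"x": 2, "y": -3.5, "turn": 4}
    - {"x": 2, "y": -3.5, "turn": 4}
    - {"x": 2, "y": -3.5, "turn": 4}
    - {"x": 2, "y": -3.5, "turn": 3.7}

```text
invalid input
```

play_rows:
  moves:
    - {"x": 1.2, "y": -3.9}
    - {"x": 1.2, "y": -3.9}
    - {"x": 1.2, "y": -3.9}
    - {"x": 1.2, "y": -3.9}
    - {"x": 1.2, "y": -3.9}
    - {"x": 1.2, "y": -3.9}
    - {"x": 1.2, "y": -3.9}
    - {"x": 1.2, "y": -3.9}

```text
invalid input
```

play_rows:
  moves:
    - {"x": 2.5, "y": -3.0, "z": 0.5, "turn": 4.0, "jaw": 8.5}
    - {"x": 2.5, "y": -3.0, "z": 0.5, "turn": 4.0, "jaw": 8.5}
    - {"x": 2.5, "y": -3.0, "z": 0.5, "turn": 4.0, "jaw": 8.5}
    - {"x": 2.5, "y": -3.0, "z": 0.5, "turn": 4.0, "jaw": 8.5}
    - {"x": 2.0, "y": -3.5, "z": 0, "turn": 4.0, "jaw": 8.5}
    - {"x": 2.0, "y": -3.5, "z": 0, "turn": 4.0, "jaw": 8.5}
    - {"x": 2.0, "y": -3.5, "z": 0, "turn": 4.0, "jaw": 8.5}
    - {"x": 2.0, "y": -3.5, "z": 0, "turn": 3.7, "jaw": 8.5}
  squeeze: 60

```text
t: 2.27
tool_pos: [0.3983, 0.3241, 0.2516]
tool_rot: [-1.565, -0.159, 0.157]
contact_force: [0.8, -0.1, -0.4]
opening: 0.0852
```

play_rows:
  moves:
    - {"x": 0.6, "y": -4.0, "z": 0, "turn": 0, "jaw": 8.5}
    - {"x": 0.6, "y": -4.0, "z": 0, "turn": 0, "jaw": 8.5}
    - {"x": 0.6, "y": -4.0, "z": 0, "turn": 0, "jaw": 8.5}
    - {"x": 0.6, "y": -4.0, "z": 0, "turn": 0, "jaw": 8.5}
    - {"x": 0.6, "y": -4.0, "z": 0, "turn": 0, "jaw": 8.5}
    - {"x": 0.6, "y": -4.0, "z": 0, "turn": 0, "jaw": 8.5}
    - {"x": 0.6, "y": -4.0, "z": 0, "turn": 0, "jaw": 8.5}
    - {"x": 0.6, "y": -4.0, "z": 0, "turn": 0, "jaw": 8.5}

```text
t: 2.93
tool_pos: [0.4456, 0.0039, 0.2517]
tool_rot: [-1.565, -0.156, 0.154]
contact_force: [1.0, 1.0, 0.7]
opening: 0.0851
```

play_rows:
  moves:
    - {"x": 0.6, "y": -4.0, "z": 0, "turn": 0, "jaw": 8.5}
    - {"x": 0.6, "y": -4.0, "z": 0, "turn": 0, "jaw": 8.5}
    - {"x": 0.6, "y": -4.0, "z": 0, "turn": 0, "jaw": 8.5}
    - {"x": 0.6, "y": -4.0, "z": 0, "turn": 0, "jaw": 8.5}
    - {"x": 0.6, "y": -4.0, "z": -1, "turn": 0, "jaw": 8.5}
    - {"x": 0.6, "y": -4.0, "z": -1, "turn": 0, "jaw": 8.5}
    - {"x": 0.6, "y": -4.0, "z": -1, "turn": 0, "jaw": 8.5}
    - {"x": 0.6, "y": -4.0, "z": -1, "turn": 0, "jaw": 8.5}

```text
t: 3.6
tool_pos: [0.4936, -0.3164, 0.211]
tool_rot: [-1.566, -0.155, 0.154]
contact_force: [0.7, -0.6, 1.0]
opening: 0.0849
```

play_rows:
  moves:
    - {"x": 0.1, "y": -2.0, "z": -2, "turn": 0, "jaw": 8.5}
    - {"x": 0.1, "y": -1.8, "z": -2, "turn": 0, "jaw": 8.5}
    - {"x": 0, "y": 0, "z": -4.0, "turn": 0, "jaw": 7}
    - {"x": 0, "y": 0, "z": -4.0, "turn": 0, "jaw": 6}
    - {"x": 0, "y": 0, "z": -3.0, "turn": 0, "jaw": 5}
    - {"x": 0, "y": 0, "z": -1.5, "turn": 0, "jaw": 5}
    - {"x": 0, "y": 0, "z": -1.5, "turn": 0, "jaw": 5}
    - {"x": 0, "y": 0, "z": -1.0, "turn": 0, "jaw": 5}

```text
t: 4.27
tool_pos: [0.4948, -0.3514, 0.019]
tool_rot: [-1.563, -0.153, 0.157]
contact_force: [0.7, -0.2, 0.3]
opening: 0.0499
```

```bash
cat > obs.py <<'E'
from station import ctrl
import numpy as np
from scipy.spatial.transform import Rotation as R
def show():
    o=ctrl.get_obs();M=R.from_rotvec(o["tool_rot"]).as_matrix()
    print("t",o["t"],"pos",o["tool_pos"].round(4),"yaw",np.degrees(np.arctan2(M[1,2],M[0,2])).round(2),"F",o["contact_force"].round(1),"T",o["wrist_torque"].round(2),"op",round(float(o["opening"]),4)); return o
if __name__=="__main__": show()
E
python3 obs.py
```

```text
t 4.2667 pos [ 0.4948 -0.3514  0.019 ] yaw 101.31 F [ 0.7 -0.2  0.3] T [-0.02 -0.03 -0.01] op 0.0499
```

play_rows:
  moves:
    - {"x": 0.1, "y": -0.2, "z": -0.5, "turn": 0, "jaw": 4}
    - {"x": 0, "y": 0, "z": 0, "turn": 0, "jaw": 1}
    - {"x": 0, "y": 0, "z": 0, "turn": 0, "jaw": 0}
    - {"x": 0, "y": 0, "z": 0, "turn": 0, "jaw": 0}
    - {"x": 0, "y": 0, "z": 0, "turn": 0, "jaw": 0}
    - {"x": 0, "y": 0, "z": 0, "turn": 0, "jaw": 0}
  squeeze: 100

```text
t: 4.77
tool_pos: [0.4974, -0.3548, 0.0176]
tool_rot: [-1.567, -0.156, 0.154]
contact_force: [-0.2, 0.1, 0.9]
opening: 0.0105
```

```bash
python3 obs.py
```

```text
t 4.7667 pos [ 0.4974 -0.3548  0.0176] yaw 101.32 F [-0.2  0.1  0.9] T [ 0.04 -0.02 -0.02] op 0.0105
```

play_rows:
  moves:
    - {"x": 0, "y": 0, "z": 1, "turn": 0, "jaw": 0}
    - {"x": 0, "y": 0, "z": 2, "turn": 0, "jaw": 0}
    - {"x": 0, "y": 0, "z": 3, "turn": 0, "jaw": 0}
    - {"x": 0, "y": 1, "z": 2, "turn": 0, "jaw": 0}
    - {"x": 0.5, "y": 2, "z": 1, "turn": -1, "jaw": 0}
    - {"x": 1, "y": 3, "z": 0, "turn": -1, "jaw": 0}
    - {"x": 1, "y": 3, "z": 0, "turn": -1, "jaw": 0}
    - {"x": 1, "y": 3, "z": 0, "turn": -1, "jaw": 0}

```text
t: 5.43
tool_pos: [0.5313, -0.2328, 0.1066]
tool_rot: [-1.568, -0.099, 0.099]
contact_force: [0.4, 0.6, -5.0]
opening: 0.0103
```

play_rows:
  moves:
    - {"x": 1, "y": 3, "z": 0, "turn": -1, "jaw": 0}
    - {"x": 1, "y": 3, "z": 0, "turn": -1, "jaw": 0}
    - {"x": 1, "y": 3, "z": 0, "turn": -1, "jaw": 0}
    - {"x": 1, "y": 3, "z": 0, "turn": -0.9, "jaw": 0}
    - {"x": 1, "y": 3, "z": 0, "turn": 0, "jaw": 0}
    - {"x": 0.5, "y": 3, "z": 0, "turn": 0, "jaw": 0}
    - {"x": 0, "y": 2, "z": 0, "turn": 0, "jaw": 0}
    - {"x": 0, "y": 1.1, "z": 0, "turn": 0, "jaw": 0}

```text
t: 6.1
tool_pos: [0.5859, -0.0205, 0.1059]
tool_rot: [-1.569, -0.048, 0.05]
contact_force: [-0.1, -0.3, -5.8]
opening: 0.0102
```

```bash
python3 obs.py
```

```text
t 6.1 pos [ 0.5859 -0.0205  0.1059] yaw 93.56 F [-0.1 -0.3 -5.8] T [-0.06 -0.06 -0.02] op 0.0102
```

play_rows:
  moves:
    - {"x": 0, "y": 0, "z": 0, "turn": 0, "jaw": 0}
    - {"x": 0, "y": 0, "z": 0, "turn": 0, "jaw": 0}

```text
t: 6.27
tool_pos: [0.5862, -0.0232, 0.1061]
tool_rot: [-1.571, -0.047, 0.048]
contact_force: [0.4, -0.1, -4.5]
opening: 0.0099
```

```bash
cat > snap.py <<'E'
import sys
from station import eyes
import cv2,pickle
from obs import show
show();k=sys.argv[1]
for n in("top","side"):
    d=eyes.get_image(n);pickle.dump(d,open(f"{n}{k}.pkl","wb"))
    a=[int(v) for v in sys.argv[2 if n=="top" else 3].split(",")] # x0,y0,x1,y1,f
    cv2.imwrite(f"pics/{n}{k}.png",cv2.resize(d["img"][a[1]:a[3],a[0]:a[2],::-1],None,fx=a[4],fy=a[4],interpolation=cv2.INTER_CUBIC))
E
python3 snap.py 1 215,110,310,240,6 215,140,345,280,5
```

```text
t 6.2667 pos [ 0.5862 -0.0232  0.1061] yaw 93.47 F [ 0.4 -0.1 -4.5] T [-0.02 -0.05 -0.05] op 0.0099
```

View pics/top1.png

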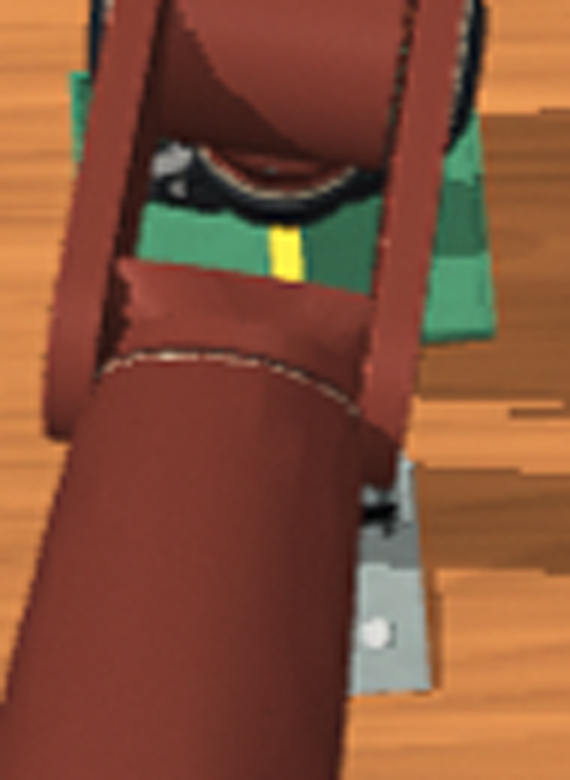

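View pics/side1.png

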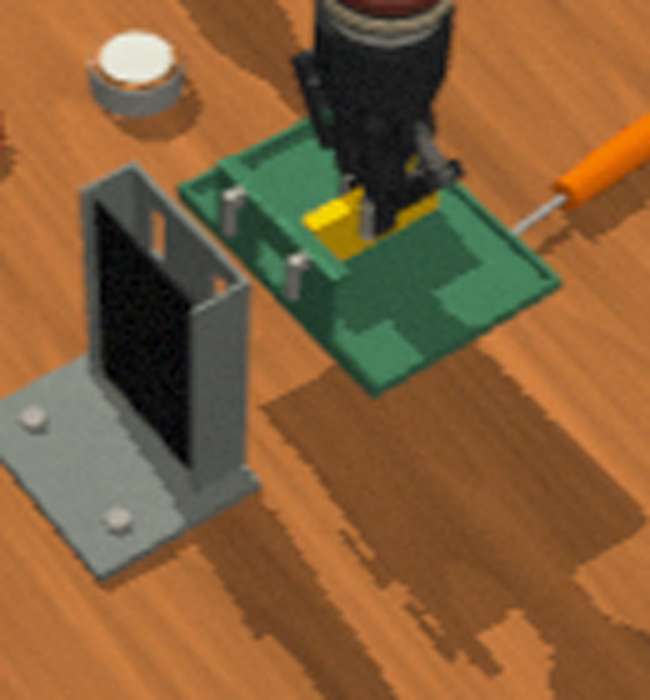

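Both views show the tray level in the gripper, about 30 mm short of the upright. Its near-right corner is at top crop (495,335), and the hooks are at side crop (235,195) and (297,262). I'll fit its held pose.

```bash
python3 - <<'E'
from fit import *
t=pickle.load(open("top1.pkl","rb"));s=pickle.load(open("side1.pkl","rb"))
f=lambda L,k,o:[(un(p,k,o),m) for p,m in L]
T=f([((70,72),(-140,-95,10)),((495,335),(0,95,10)),((272,282),(-30,-6,46))][:2],6,(215,110))
S=f([((180,188),(0,-95,8)),((560,281),(-140,95,10)),((375,396),(0,95,2)),((303,215),(-25,-6,46)),((333,236),(-25,6,46)),((349,268),(-12,55,66)),((229,156),(-12,-55,66))],5,(215,140))
for o in([(s,S)],[(t,T),(s,S)]):
  v,r=fit(o,[.5,0,3.2,.09],True);print(v,np.degrees(v[2]))
print(r.round(1).tolist())
y=np.radians(183.39);d=v[:2]-[.4687,-.0193];print("in seat",d@[np.cos(y),np.sin(y)],d@[-np.sin(y),np.cos(y)])
# prediction from grasp
yy=np.radians(191.33);g=np.array([.4974,-.3548])-[.429,-.3676];gl=np.array([g@[np.cos(yy),np.sin(yy)],g@[-np.sin(yy),np.cos(yy)]]);print("grip in tray",gl)
yy=np.radians(183.47);print("pred",np.array([.5862,-.0232])-[gl[0]*np.cos(yy)-gl[1]*np.sin(yy),gl[0]*np.sin(yy)+gl[1]*np.cos(yy)], .1061-.0176)
E
```

```text
[ 0.52522092 -0.02042115  3.19884415  0.07576499] 183.2802690780554
[ 0.51857549 -0.02833569  3.19969529  0.08718829] 183.32903568680894
[[-0.2, -0.5], [0.3, -0.2], [-0.6, 0.2], [0.4, -0.4], [-0.5, 0.5], [-0.2, 0.7], [-3.7, -1.0], [0.5, 0.7], [0.9, -0.5]]
in seat -0.049253916906076015 0.011969121017341856
grip in tray [-0.0695817   0.00088728]
pred [ 0.51669217 -0.02652584] 0.0885
```

play_rows:
  moves:
    - {"x": 0, "y": 0.5, "z": 0, "turn": 0, "jaw": 0}
    - {"x": 0, "y": 0.5, "z": 0, "turn": 0, "jaw": 0}
    - {"x": -1.0, "y": 0, "z": 0, "turn": 0, "jaw": 0}
    - {"x": -1.0, "y": 0, "z": 0, "turn": 0, "jaw": 0}
    - {"x": 0, "y": 0, "z": 0, "turn": 0, "jaw": 0}
    - {"x": 0, "y": 0, "z": 0, "turn": 0, "jaw": 0}

```text
t: 6.87
tool_pos: [0.5658, -0.0132, 0.1061]
tool_rot: [-1.57, -0.046, 0.047]
contact_force: [0.3, 0.7, -4.5]
opening: 0.0104
```

```bash
python3 snap.py 2 215,110,310,240,6 215,150,315,250,7
```

```text
t 6.8667 pos [ 0.5658 -0.0132  0.1061] yaw 93.4 F [ 0.3  0.7 -4.5] T [ 0.03 -0.06  0.01] op 0.0104
```

View pics/side2.png

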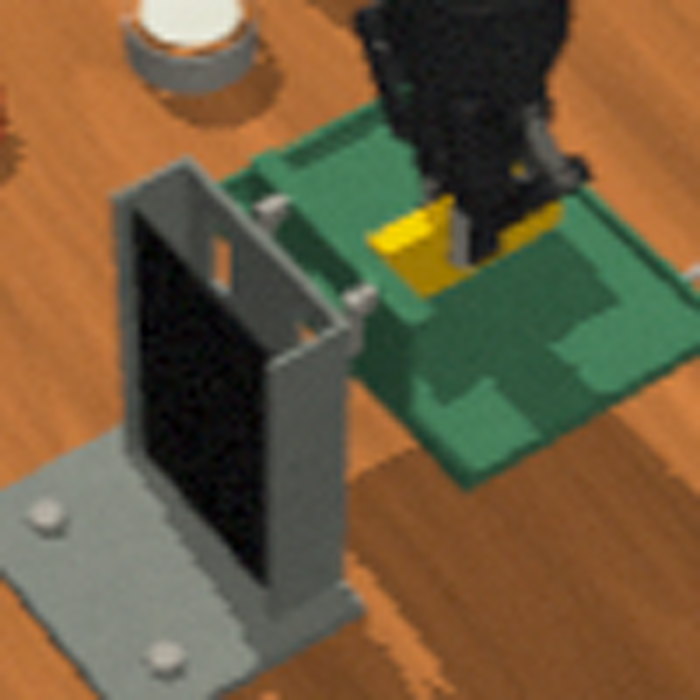

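View pics/top2.png

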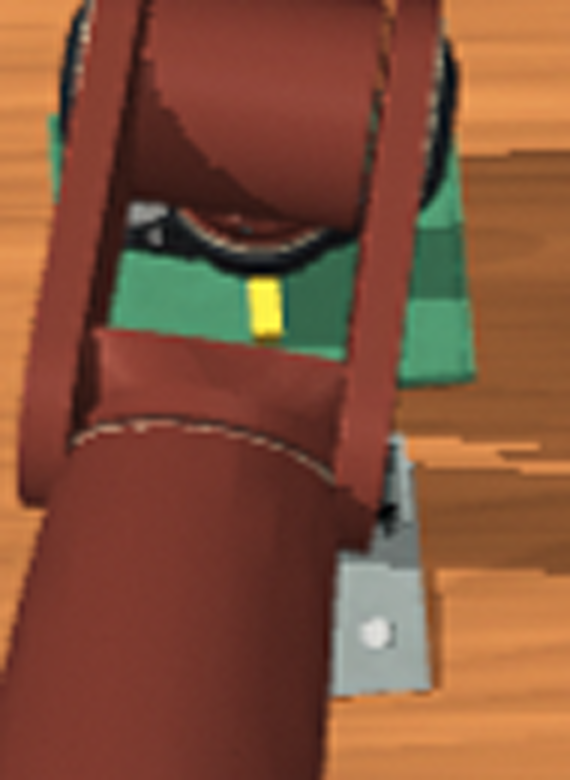

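```bash
python3 - <<'E'
from fit import *
t=pickle.load(open("top2.pkl","rb"));s=pickle.load(open("side2.pkl","rb"))
f=lambda L,k,o:[(un(p,k,o),m) for p,m in L]
T=f([((48,115),(-140,-95,10)),((475,380),(0,95,10)),((252,340),(-25,-6,46)),((285,336),(-25,6,46))],6,(215,110))
S=f([((470,490),(0,95,0)),((366,240),(-25,-6,46)),((432,318),(-12,55,66)),((260,153),(-12,-55,66))],7,(215,150))
for o in([(t,T),(s,S)],):
  v,r=fit(o,[.5,0,3.2,.09],True);print(v,np.degrees(v[2]))
print(r.round(1).tolist())
y=np.radians(183.39);d=v[:2]-[.4687,-.0193];print("in seat",d@[np.cos(y),np.sin(y)],d@[-np.sin(y),np.cos(y)])
E
```

```text
[ 0.49561758 -0.01889724  3.21179501  0.08873504] 184.02229871643257
[[-0.5, 0.7], [0.5, 0.0], [0.6, -0.7], [-0.4, -0.5], [-0.9, 0.9], [-0.4, 0.1], [-0.0, -0.4], [0.9, -0.3]]
in seat -0.026894293066669194 0.0011896350810169105
```

play_rows:
  moves:
    - {"x": -0.5, "y": -0.03, "z": 0, "turn": 0, "jaw": 0}
    - {"x": -0.5, "y": -0.03, "z": 0, "turn": 0, "jaw": 0}
    - {"x": -0.5, "y": -0.03, "z": 0, "turn": 0, "jaw": 0}
    - {"x": -0.4, "y": -0.03, "z": 0, "turn": 0, "jaw": 0}
    - {"x": -0.3, "y": -0.02, "z": 0, "turn": 0, "jaw": 0}
    - {"x": 0, "y": 0, "z": 0, "turn": 0, "jaw": 0}

```text
t: 7.47
tool_pos: [0.544, -0.0145, 0.1061]
tool_rot: [-1.57, -0.046, 0.047]
contact_force: [0.0, 0.0, -5.3]
opening: 0.0103
```

```bash
python3 snap.py 3 215,110,310,240,6 215,150,315,250,7
```

```text
t 7.4667 pos [ 0.544  -0.0145  0.1061] yaw 93.41 F [ 0.   0.  -5.3] T [-0.01 -0.09  0.02] op 0.0103
```

View pics/side3.png

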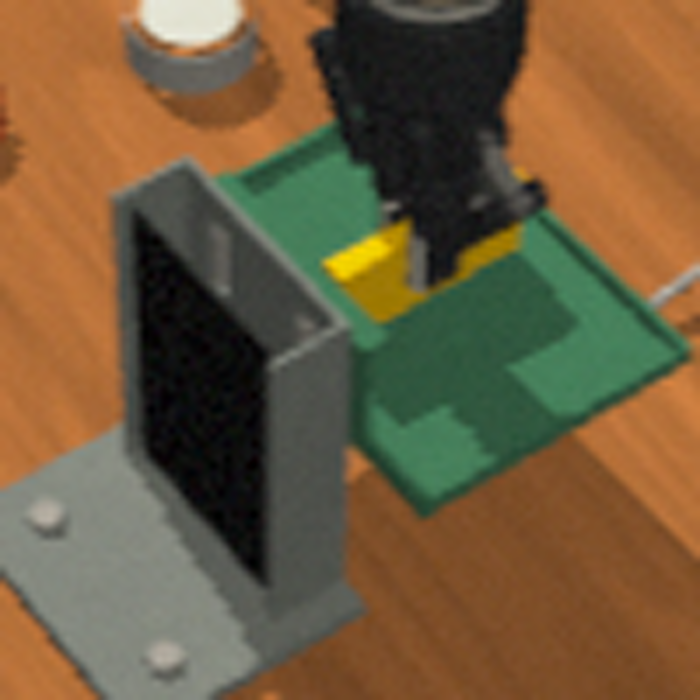

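The hooks now show grey inside both slots, at crop (220,260) and (305,322), with no contact force. I'll creep forward until the back meets the sheet.

play_rows:
  moves:
    - {"x": -0.2, "y": -0.01, "z": 0, "turn": 0, "jaw": 0}
    - {"x": -0.2, "y": -0.01, "z": 0, "turn": 0, "jaw": 0}
    - {"x": -0.1, "y": 0, "z": 0, "turn": 0, "jaw": 0}
    - {"x": 0, "y": 0, "z": 0, "turn": 0, "jaw": 0}

```text
t: 7.9
tool_pos: [0.5395, -0.0147, 0.1062]
tool_rot: [-1.57, -0.047, 0.047]
contact_force: [0.8, 0.8, -4.9]
opening: 0.0104
```

```bash
python3 obs.py
```

```text
t 7.9 pos [ 0.5395 -0.0147  0.1062] yaw 93.42 F [ 0.8  0.8 -4.9] T [ 0.02 -0.08  0.01] op 0.0104
```

play_rows:
  moves:
    - {"x": -0.1, "y": 0, "z": 0, "turn": 0, "jaw": 0}
    - {"x": -0.1, "y": 0, "z": 0, "turn": 0, "jaw": 0}
    - {"x": 0, "y": 0, "z": 0, "turn": 0, "jaw": 0}

```text
t: 8.15
tool_pos: [0.5384, -0.0148, 0.1068]
tool_rot: [-1.571, -0.049, 0.045]
contact_force: [2.7, 0.5, -4.5]
opening: 0.0101
```

```bash
python3 obs.py
```

```text
t 8.15 pos [ 0.5384 -0.0148  0.1068] yaw 93.41 F [ 2.7  0.5 -4.5] T [-0.03 -0.55 -0.07] op 0.0101
```

play_rows:
  moves:
    - {"x": 0, "y": 0, "z": 0, "turn": 0, "jaw": 0}
    - {"x": 0, "y": 0, "z": -0.4, "turn": 0, "jaw": 0}
    - {"x": 0, "y": 0, "z": -0.4, "turn": 0, "jaw": 0}
    - {"x": 0, "y": 0, "z": -0.4, "turn": 0, "jaw": 0}
    - {"x": 0, "y": 0, "z": -0.2, "turn": 0, "jaw": 0}
  squeeze: 120

```text
t: 8.57
tool_pos: [0.5383, -0.0149, 0.0922]
tool_rot: [-1.571, -0.048, 0.046]
contact_force: [5.0, 0.1, -5.8]
opening: 0.0104
```

```bash
python3 snap.py 4 215,110,310,240,6 215,150,315,250,7
```

```text
t 8.5667 pos [ 0.5383 -0.0149  0.0922] yaw 93.41 F [ 5.   0.1 -5.8] T [ 0.03 -0.73  0.03] op 0.0104
```

View pics/side4.png

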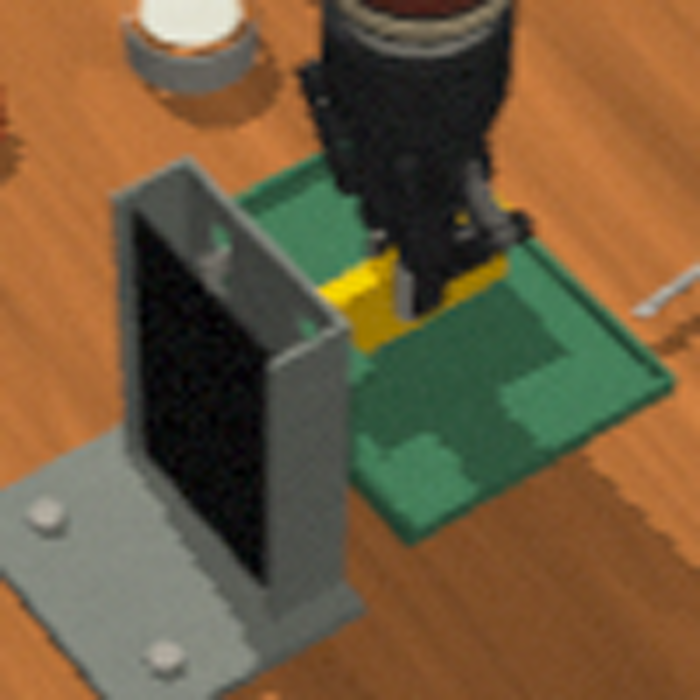

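The hooks are through the slots and the tray is going down cleanly. At z .0922 there's about 15 mm left, so I'll press on.

play_rows:
  moves:
    - {"x": 0, "y": 0, "z": -0.3, "turn": 0, "jaw": 0}
    - {"x": 0, "y": 0, "z": -0.3, "turn": 0, "jaw": 0}
    - {"x": 0, "y": 0, "z": -0.3, "turn": 0, "jaw": 0}
    - {"x": 0, "y": 0, "z": -0.2, "turn": 0, "jaw": 0}
    - {"x": 0, "y": 0, "z": 0, "turn": 0, "jaw": 0}

```text
t: 9.08
tool_pos: [0.5381, -0.0148, 0.0809]
tool_rot: [-1.57, -0.047, 0.046]
contact_force: [6.0, 0.6, -3.4]
opening: 0.0101
```

```bash
python3 obs.py
```

```text
t 9.0833 pos [ 0.5381 -0.0148  0.0809] yaw 93.4 F [ 6.   0.6 -3.4] T [ 0.   -1.   -0.04] op 0.0101
```

play_rows:
  moves:
    - {"x": 0, "y": 0, "z": -0.2, "turn": 0, "jaw": 0}
    - {"x": 0, "y": 0, "z": -0.1, "turn": 0, "jaw": 0}
    - {"x": 0, "y": 0, "z": -0.1, "turn": 0, "jaw": 0}
    - {"x": 0, "y": 0, "z": 0, "turn": 0, "jaw": 0}

```text
t: 9.42
tool_pos: [0.538, -0.0147, 0.0775]
tool_rot: [-1.57, -0.047, 0.046]
contact_force: [4.0, 0.2, -0.8]
opening: 0.0097
```

```bash
python3 obs.py
```

```text
t 9.4167 pos [ 0.538  -0.0147  0.0775] yaw 93.39 F [ 4.   0.2 -0.8] T [ 0.15 -0.67 -0.24] op 0.0097
```

play_rows:
  moves:
    - {"x": 0, "y": 0, "z": -0.1, "turn": 0, "jaw": 0}
    - {"x": 0, "y": 0, "z": -0.1, "turn": 0, "jaw": 0}
    - {"x": 0, "y": 0, "z": 0, "turn": 0, "jaw": 0}

```text
t: 9.67
tool_pos: [0.5382, -0.0147, 0.0768]
tool_rot: [-1.57, -0.047, 0.046]
contact_force: [2.4, 1.0, 5.2]
opening: 0.0105
```

```bash
python3 snap.py 5 215,110,310,240,6 215,150,315,250,7
```

```text
t 9.6667 pos [ 0.5382 -0.0147  0.0768] yaw 93.4 F [2.4 1.  5.2] T [ 0.17  0.21 -0.25] op 0.0105
```

View pics/side5.png

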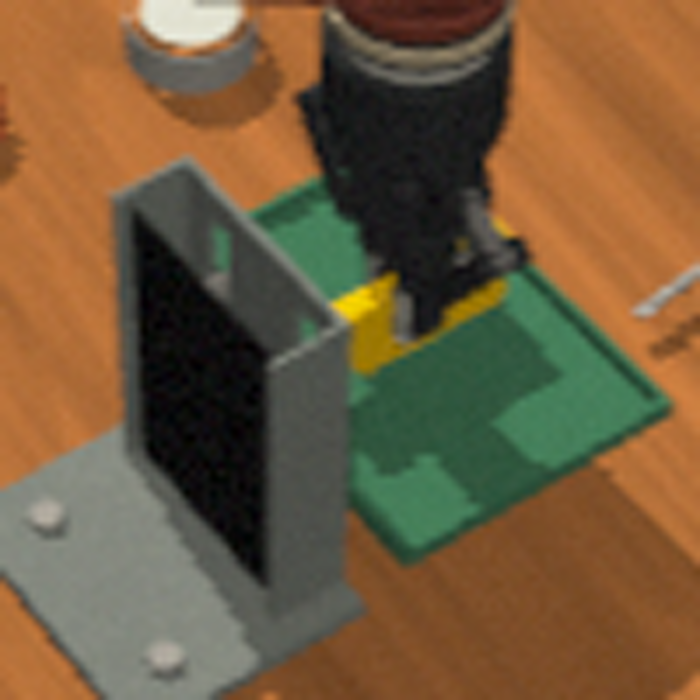

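play_rows:
  moves:
    - {"x": 0, "y": 0, "z": -0.1, "turn": 0, "jaw": 0}
    - {"x": 0, "y": 0, "z": -0.1, "turn": 0, "jaw": 0}
    - {"x": 0, "y": 0, "z": 0, "turn": 0, "jaw": 0}

```text
t: 10.02
tool_pos: [0.5384, -0.0147, 0.0763]
tool_rot: [-1.57, -0.047, 0.047]
contact_force: [0.1, 2.0, 14.8]
opening: 0.0099
```

```bash
python3 obs.py
```

```text
t 10.0167 pos [ 0.5384 -0.0147  0.0763] yaw 93.42 F [ 0.1  2.  14.8] T [ 0.22  1.   -0.26] op 0.0099
```

play_rows:
  moves:
    - {"x": 0, "y": 0, "z": -0.1, "turn": 0, "jaw": 0}
    - {"x": 0, "y": 0, "z": -0.1, "turn": 0, "jaw": 0}
    - {"x": 0, "y": 0, "z": 0, "turn": 0, "jaw": 0}

```text
t: 10.27
tool_pos: [0.5386, -0.0148, 0.0757]
tool_rot: [-1.57, -0.047, 0.047]
contact_force: [-2.7, 2.8, 21.9]
opening: 0.0102
```

```bash
python3 obs.py
```

```text
t 10.2667 pos [ 0.5386 -0.0148  0.0757] yaw 93.42 F [-2.7  2.8 21.9] T [ 0.3   1.82 -0.31] op 0.0102
```

play_rows:
  moves:
    - {"x": 0, "y": 0, "z": 0.4, "turn": 0, "jaw": 0}
    - {"x": 0, "y": 0, "z": 0, "turn": 0, "jaw": 0}
    - {"x": 0, "y": 0, "z": 0, "turn": 0, "jaw": 3}
    - {"x": 0, "y": 0, "z": 0, "turn": 0, "jaw": 5}
    - {"x": 0, "y": 0, "z": 1, "turn": 0, "jaw": 5}
    - {"x": 0, "y": 0, "z": 3, "turn": 0, "jaw": 5}
    - {"x": 0, "y": 0, "z": 4, "turn": 0, "jaw": 6}
    - {"x": 0, "y": 0, "z": 4, "turn": 0, "jaw": 8}

```text
t: 10.93
tool_pos: [0.5358, -0.0146, 0.1948]
tool_rot: [-1.57, -0.043, 0.051]
contact_force: [2.4, 0.1, -0.3]
opening: 0.0704
```

play_rows:
  moves:
    - {"x": -1, "y": 3, "z": 2, "turn": -7, "jaw": 8.5}
    - {"x": -1, "y": 3.5, "z": 1, "turn": -7, "jaw": 8.5}
    - {"x": -1, "y": 3.5, "z": 0, "turn": -7, "jaw": 8.5}
    - {"x": -1, "y": 3.5, "z": 0, "turn": -7, "jaw": 8.5}
    - {"x": -1, "y": 3.5, "z": 0, "turn": -7, "jaw": 8.5}
    - {"x": -1, "y": 3.5, "z": 0, "turn": -7, "jaw": 8.5}
    - {"x": -1, "y": 3.5, "z": 0, "turn": -7, "jaw": 8.5}
    - {"x": -1, "y": 3, "z": 0, "turn": -7, "jaw": 8.5}

```text
t: 11.6
tool_pos: [0.4593, 0.2475, 0.2248]
tool_rot: [-1.458, 0.696, -0.695]
contact_force: [0.5, 0.2, -0.5]
opening: 0.0853
```

```bash
python3 snap.py 6 220,120,305,240,6 215,150,315,250,7
```

```text
t 11.6 pos [0.4593 0.2475 0.2248] yaw 38.97 F [ 0.5  0.2 -0.5] T [ 0.02  0.02 -0.  ] op 0.0853
```

View pics/top6.png

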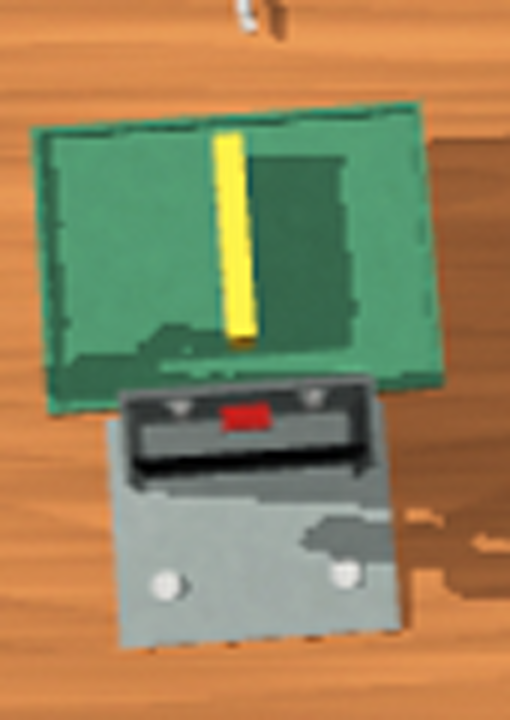

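View pics/side6.png

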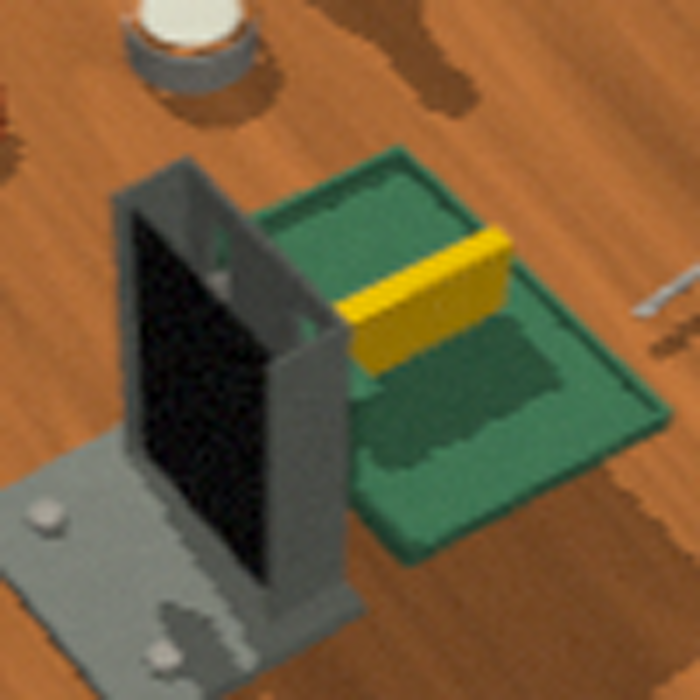

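The red catch is at full pixel (261.0,189.3), against (261.1,189.4) before the tray was fitted, so it's out. I'll verify the tray pose and refine the lids.

```bash
python3 - <<'E'
from fit import *
t=pickle.load(open("top6.pkl","rb"));s=pickle.load(open("side6.pkl","rb"));
f=lambda L,k,o:[(un(p,k,o),m) for p,m in L]
T=f([((30,127),(-140,-95,10)),((420,101),(-140,95,10)),((444,385),(0,95,10)),((48,415),(0,-95,8)),((213,135),(-120,-6,46)),((243,133),(-120,6,46)),((227,338),(-25,-6,46)),((257,337),(-25,6,46))],6,(220,120))
S=f([((398,147),(-140,-95,10)),((672,412),(-140,95,9)),((410,566),(0,95,0)),((492,228),(-120,-6,46)),((515,241),(-120,6,46))],7,(215,150))
v,r=fit([(t,T),(s,S)],[.5,0,3.2,.06],True);print(v,np.degrees(v[2]))
print(r.round(1).tolist())
y=np.radians(183.39);d=v[:2]-[.4687,-.0193];print("in seat",d@[np.cos(y),np.sin(y)],d@[-np.sin(y),np.cos(y)])
# lids
t=pickle.load(open("top0.pkl","rb"));s=pickle.load(open("side0.pkl","rb"))
cv2.imwrite("pics/lt.png",cv2.resize(t["img"][135:210,150:200,::-1],None,fx=8,fy=8,interpolation=cv2.INTER_CUBIC))
cv2.imwrite("pics/ls.png",cv2.resize(s["img"][140:180,190:260,::-1],None,fx=10,fy=10,interpolation=cv2.INTER_CUBIC))
E
```

```text
[ 0.470431   -0.01978002  3.19867906  0.05225265] 183.27081022247455
[[-0.2, -0.3], [0.1, -0.9], [-0.0, -0.2], [0.1, -0.3], [0.2, 0.5], [-0.5, 0.5], [0.4, 0.3], [-0.3, 0.1], [0.6, -0.9], [0.3, -0.3], [-0.4, 2.0], [0.1, -0.2], [-0.7, 0.4]]
in seat -0.0016995870848366507 0.0005815359244982204
```

View pics/lt.png

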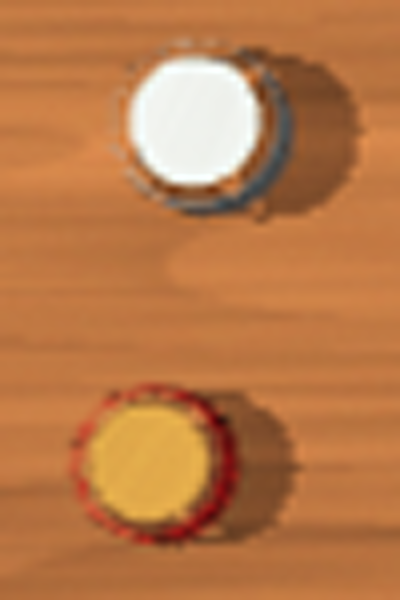

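View pics/ls.png

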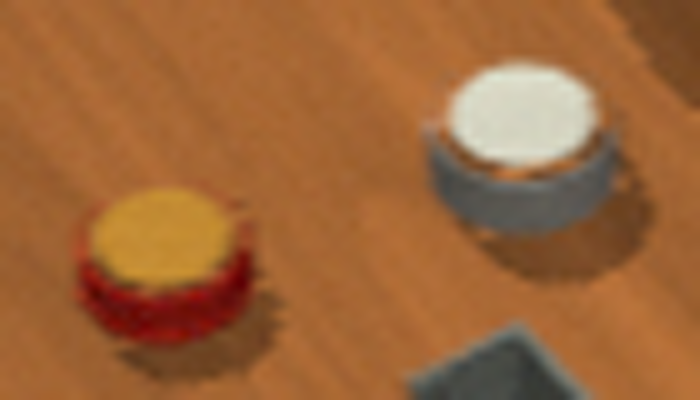

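```bash
python3 - <<'E'
from fit import *
t=pickle.load(open("top0.pkl","rb"));s=pickle.load(open("side0.pkl","rb"))
for n,pt,ps,z in(("jam",(150,462),(162,237),.02),("tin",(195,121),(522,115),.024)):
    a=un(pt,8,(150,135));b=un(ps,10,(190,140))
    print(n,at_z(t,a,z),at_z(s,b,z),tri(t,a,s,b))
E
python3 - <<'E'
import sys;sys.path.insert(0,'.')
from fit import *
t=pickle.load(open("top6.pkl","rb"));s=pickle.load(open("side6.pkl","rb"))
f=lambda L,k,o:[(un(p,k,o),m) for p,m in L]
T=f([((30,127),(-140,-95,10)),((420,101),(-140,95,10)),((444,385),(0,95,10)),((213,135),(-120,-6,46)),((243,133),(-120,6,46)),((227,338),(-25,-6,46)),((257,337),(-25,6,46))],6,(220,120))
S=f([((398,147),(-140,-95,10)),((672,407),(-140,95,10)),((410,552),(0,95,10)),((492,228),(-120,-6,46)),((515,241),(-120,6,46))],7,(215,150))
v,r=fit([(t,T),(s,S)],[.5,0,3.2,.06],True);print(v,np.degrees(v[2]),r.round(1).tolist())
E
```

```text
jam [0.45948833 0.25607769 0.02      ] [0.45937377 0.25641319 0.02      ] (array([0.45935444, 0.25606067, 0.02032181]), array([0.00018128]))
tin [0.58717429 0.23819735 0.024     ] [0.58751698 0.23833991 0.024     ] (array([0.587214  , 0.23805937, 0.02437431]), array([0.000169]))
[ 0.47043083 -0.01974821  3.19848136  0.05285135] 183.25948264547372 [[-0.3, -0.4], [0.1, -0.9], [-0.0, -0.2], [0.2, 0.4], [-0.5, 0.4], [0.4, 0.3], [-0.3, 0.1], [0.6, -1.0], [0.3, 0.1], [-0.3, 1.8], [0.1, -0.4], [-0.7, 0.2]]
```

```bash
python3 - <<'E'
from fit import *
from scipy.spatial.transform import Rotation as Ro
t=pickle.load(open("top6.pkl","rb"));s=pickle.load(open("side6.pkl","rb"))
f=lambda L,k,o:[(un(p,k,o),m) for p,m in L]
T=f([((30,127),(-140,-95,10)),((420,101),(-140,95,10)),((444,385),(0,95,10)),((213,135),(-120,-6,46)),((243,133),(-120,6,46)),((227,338),(-25,-6,46)),((257,337),(-25,6,46))],6,(220,120))
S=f([((398,147),(-140,-95,10)),((672,407),(-140,95,10)),((410,552),(0,95,10)),((492,228),(-120,-6,46)),((515,241),(-120,6,46))],7,(215,150))
def res(v):
    R=Ro.from_euler("ZY",[v[2],v[4]]).as_matrix();o=[]
    for d,L in((t,T),(s,S)):
        o.append(proj(d,np.array([m for _,m in L])/1000@R.T+[v[0],v[1],v[3]])-np.array([p for p,_ in L]))
    return np.vstack(o).ravel()
o=least_squares(res,[.47,-.02,3.2,.06,0],loss="soft_l1");print(o.x,o.fun.reshape(-1,2).round(1).tolist())
J=o.jac;print(np.sqrt(np.diag(np.linalg.inv(J.T@J)))*.4)
cv2.imwrite("pics/z6.png",cv2.resize(s["img"][165:235,255:315,::-1],None,fx=9,fy=9,interpolation=cv2.INTER_NEAREST))
E
```

```text
[ 0.46853935 -0.01999919  3.19963078  0.06048735 -0.06331015] [[-0.2, 0.3], [0.1, -0.3], [0.3, -0.1], [0.2, 0.1], [-0.5, 0.2], [0.4, -0.3], [-0.2, -0.5], [0.1, -0.5], [-0.1, 0.6], [-0.5, 0.4], [0.3, -0.5], [-0.5, 0.1]]
[0.00055846 0.00056949 0.00431919 0.00182546 0.01282383]
```

View pics/z6.png

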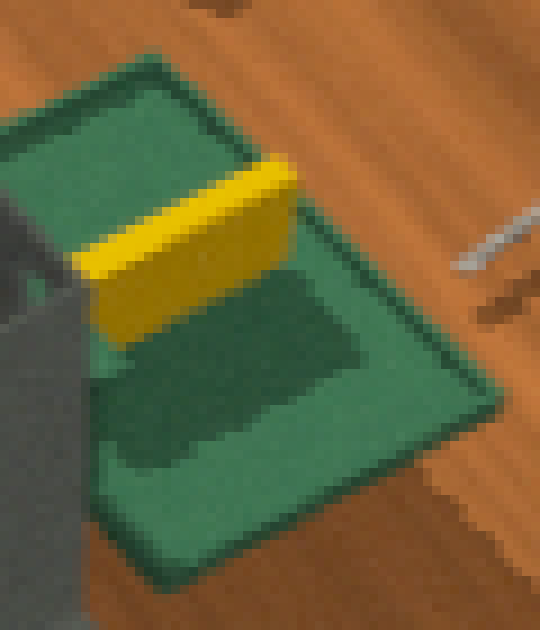

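The tray is home: x -0.1 mm, y about 0.7 mm, z +0.5 mm. It droops by about 0.06 rad from hook play, which is inside the 0.1 limit, and the catch is out. Jam lid next.

play_rows:
  moves:
    - {"x": 0, "y": 0.3, "z": -2, "turn": -7.1, "jaw": 8.5}
    - {"x": 0, "y": 0.3, "z": -2, "turn": -7.1, "jaw": 8.5}
    - {"x": 0, "y": 0.3, "z": -3, "turn": -7.1, "jaw": 8.5}
    - {"x": 0, "y": 0, "z": -3, "turn": -7.1, "jaw": 8.5}
    - {"x": 0, "y": 0, "z": -4, "turn": -7.1, "jaw": 8.5}
    - {"x": 0, "y": 0, "z": -3, "turn": 0, "jaw": 8.5}
    - {"x": 0, "y": 0, "z": -1, "turn": 0, "jaw": 8.5}
    - {"x": 0, "y": 0, "z": 0, "turn": 0, "jaw": 8.5}

```text
t: 12.37
tool_pos: [0.4579, 0.2533, 0.0415]
tool_rot: [-1.248, 1.164, -1.159]
contact_force: [-0.0, -0.5, 0.4]
opening: 0.0852
```

```bash
python3 obs.py
```

```text
t 12.3667 pos [0.4579 0.2533 0.0415] yaw 3.82 F [-0.  -0.5  0.4] T [ 0.04  0.02 -0.02] op 0.0852
```

play_rows:
  moves:
    - {"x": 0.1, "y": 0.2, "z": -1, "turn": 0, "jaw": 8.5}
    - {"x": 0, "y": 0, "z": -1, "turn": 0, "jaw": 8.5}
    - {"x": 0, "y": 0, "z": 0, "turn": 0, "jaw": 8.5}

```text
t: 12.62
tool_pos: [0.4619, 0.257, 0.0249]
tool_rot: [-1.24, 1.16, -1.16]
contact_force: [0.3, 0.0, -0.5]
opening: 0.085
```

```bash
python3 obs.py
```

```text
t 12.6167 pos [0.4619 0.257  0.0249] yaw 3.8 F [ 0.3  0.  -0.5] T [-0.03 -0.    0.01] op 0.085
```

play_rows:
  moves:
    - {"x": -0.2, "y": -0.1, "z": -0.8, "turn": 0, "jaw": 8.5}
    - {"x": 0, "y": 0, "z": -0.7, "turn": 0, "jaw": 8}
    - {"x": 0, "y": 0, "z": 0, "turn": 0, "jaw": 8}
    - {"x": 0, "y": 0, "z": 0, "turn": 0, "jaw": 7.5}
  squeeze: 35

```text
t: 12.95
tool_pos: [0.4593, 0.2559, 0.0097]
tool_rot: [-1.24, 1.161, -1.16]
contact_force: [0.3, -1.0, -0.7]
opening: 0.0752
```

```bash
python3 snap.py 7 150,135,240,225,6 170,120,270,200,7
```

```text
t 12.95 pos [0.4593 0.2559 0.0097] yaw 3.78 F [ 0.3 -1.  -0.7] T [-0.03  0.03 -0.  ] op 0.0752
```

View pics/side7.png

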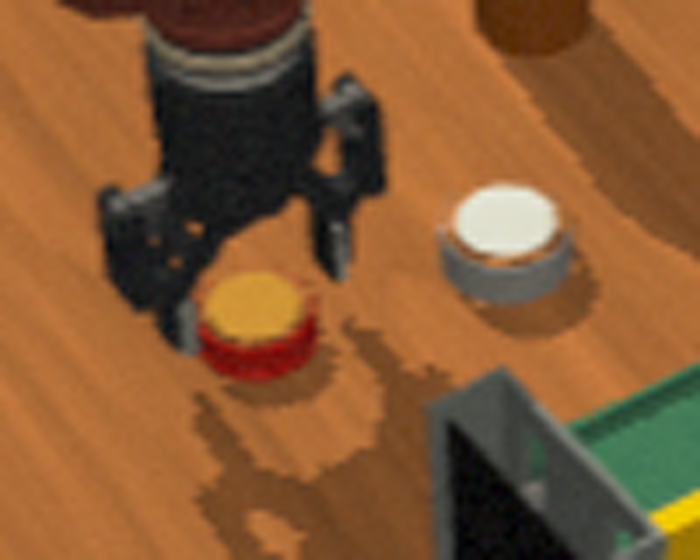

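The jam lid, at crop (255,325), sits between the open fingers. I'll lower another 6 mm and grip.

play_rows:
  moves:
    - {"x": 0, "y": 0, "z": -0.6, "turn": 0, "jaw": 7.0}
    - {"x": 0, "y": 0, "z": 0, "turn": 0, "jaw": 6.0}
    - {"x": 0, "y": 0, "z": 0, "turn": 0, "jaw": 5.0}
    - {"x": 0, "y": 0, "z": 0, "turn": 0, "jaw": 5.0}
    - {"x": 0, "y": 0, "z": 0, "turn": 0, "jaw": 5.0}
  squeeze: 40

```text
t: 13.47
tool_pos: [0.4597, 0.256, 0.0041]
tool_rot: [-1.24, 1.16, -1.16]
contact_force: [0.5, 0.1, -0.7]
opening: 0.0557
```

```bash
python3 obs.py
```

```text
t 13.4667 pos [0.4597 0.256  0.0041] yaw 3.78 F [ 0.5  0.1 -0.7] T [0.   0.01 0.  ] op 0.0557
```

play_rows:
  moves:
    - {"x": 0, "y": 0, "z": 0.5, "turn": 0, "jaw": 5.0}
    - {"x": 0, "y": 0, "z": 1.5, "turn": 0, "jaw": 5.0}
    - {"x": 0, "y": 0, "z": 3, "turn": 0, "jaw": 5.0}
    - {"x": 0, "y": 0, "z": 0, "turn": 0, "jaw": 5.0}

```text
t: 13.8
tool_pos: [0.4631, 0.2574, 0.0596]
tool_rot: [-1.231, 1.156, -1.162]
contact_force: [0.9, 0.6, 0.5]
opening: 0.0559
```

```bash
python3 snap.py 8 150,135,240,225,6 170,110,270,200,7
```

```text
t 13.8 pos [0.4631 0.2574 0.0596] yaw 3.78 F [0.9 0.6 0.5] T [ 0.08 -0.04  0.02] op 0.0559
```

View pics/side8.png

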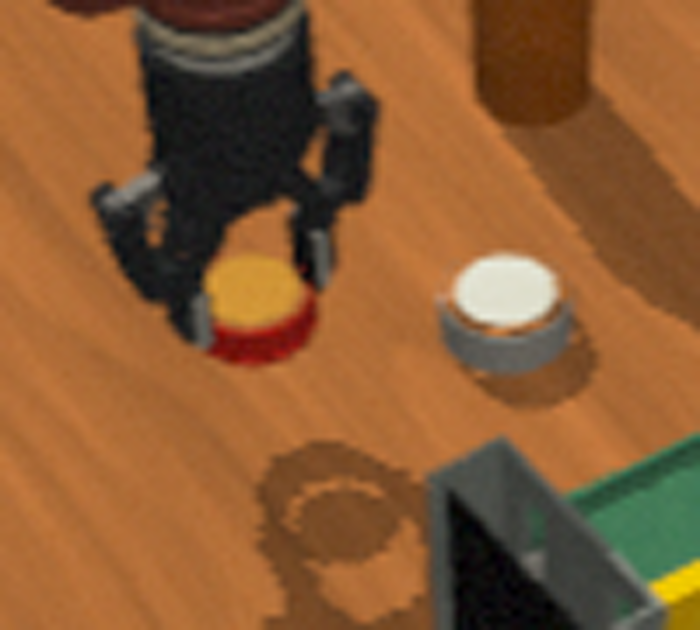

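play_rows:
  moves:
    - {"x": 1, "y": 0, "z": 3.5, "turn": 0, "jaw": 5.0}
    - {"x": 1, "y": -1, "z": 3.5, "turn": 0, "jaw": 5.0}
    - {"x": 1, "y": -2, "z": 3, "turn": 0, "jaw": 5.0}
    - {"x": 1, "y": -3, "z": 2, "turn": 0, "jaw": 5.0}
    - {"x": 1.2, "y": -3.5, "z": 0, "turn": 0, "jaw": 5.0}
    - {"x": 1.2, "y": -3.5, "z": 0, "turn": 0, "jaw": 5.0}
    - {"x": 1, "y": -3.5, "z": 0, "turn": 0, "jaw": 5.0}
    - {"x": 1, "y": -3.5, "z": 0, "turn": 0, "jaw": 5.0}

```text
t: 14.57
tool_pos: [0.5431, 0.0544, 0.1727]
tool_rot: [-1.241, 1.162, -1.159]
contact_force: [-0.0, 1.5, -0.7]
opening: 0.056
```

play_rows:
  moves:
    - {"x": 0, "y": -3.5, "z": 0, "turn": 0, "jaw": 5.0}
    - {"x": 0, "y": -3.5, "z": 0, "turn": 0, "jaw": 5.0}
    - {"x": 0, "y": -3, "z": 0, "turn": 0, "jaw": 5.0}
    - {"x": 0, "y": -2, "z": 0, "turn": 0, "jaw": 5.0}
    - {"x": 0, "y": 0, "z": 0, "turn": 0, "jaw": 5.0}
    - {"x": 0, "y": 0, "z": 0, "turn": 0, "jaw": 5.0}

```text
t: 15.07
tool_pos: [0.5429, -0.0646, 0.1726]
tool_rot: [-1.24, 1.165, -1.16]
contact_force: [-0.1, -0.7, 0.3]
opening: 0.0555
```

```bash
python3 obs.py
```

```text
t 15.0667 pos [ 0.5429 -0.0646  0.1726] yaw 3.65 F [-0.1 -0.7  0.3] T [-0.01 -0.02 -0.02] op 0.0555
```

play_rows:
  moves:
    - {"x": 0, "y": 0, "z": -3, "turn": 0, "jaw": 5.0}
    - {"x": 0, "y": 0, "z": -3, "turn": 0, "jaw": 5.0}
    - {"x": 0, "y": 0, "z": -2, "turn": 0, "jaw": 5.0}
    - {"x": 0, "y": 0, "z": -1.5, "turn": 0, "jaw": 5.0}
    - {"x": 0, "y": 0, "z": 0, "turn": 0, "jaw": 5.0}

```text
t: 15.48
tool_pos: [0.5418, -0.0622, 0.0757]
tool_rot: [-1.243, 1.164, -1.155]
contact_force: [0.1, -0.2, -1.0]
opening: 0.0557
```

```bash
python3 snap.py 9 220,120,305,240,6 235,140,335,230,7
```

```text
t 15.4833 pos [ 0.5418 -0.0622  0.0757] yaw 3.88 F [ 0.1 -0.2 -1. ] T [0.03 0.05 0.04] op 0.0557
```

View pics/side9.png

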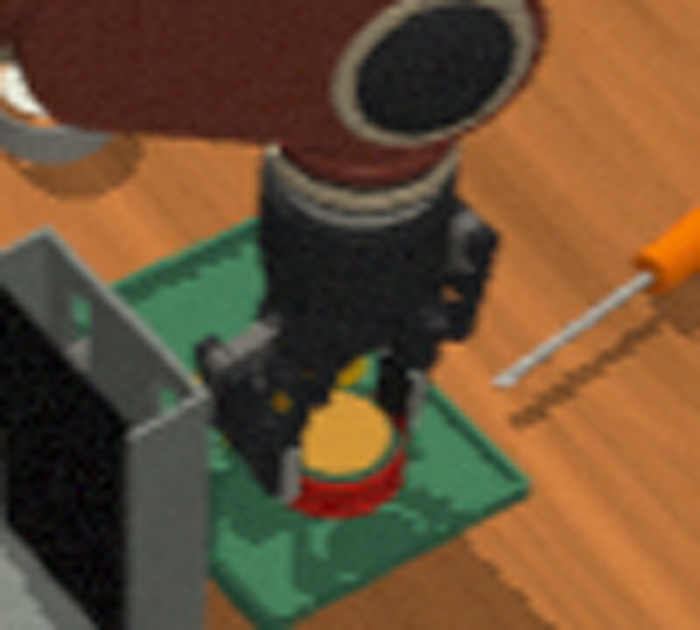

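The lid hangs over the tray floor at crop (345,455), clear of the divider and rims. I'll lower it to contact.

play_rows:
  moves:
    - {"x": 0, "y": 0, "z": -0.4, "turn": 0, "jaw": 5.0}
    - {"x": 0, "y": 0, "z": -0.3, "turn": 0, "jaw": 5.0}
    - {"x": 0, "y": 0, "z": -0.2, "turn": 0, "jaw": 5.0}
    - {"x": 0, "y": 0, "z": 0, "turn": 0, "jaw": 5.0}

```text
t: 15.92
tool_pos: [0.5459, -0.064, 0.0719]
tool_rot: [-1.236, 1.156, -1.164]
contact_force: [4.1, 0.1, 1.9]
opening: 0.056
```

```bash
python3 obs.py
```

```text
t 15.9167 pos [ 0.5459 -0.064   0.0719] yaw 3.78 F [4.1 0.1 1.9] T [ 0.03 -0.39 -0.01] op 0.056
```

Contact came 6 mm early with a +x push, so a finger knuckle is probably touching the tray's back-plate top edge. I'll lift, shift outward, and lower again.

play_rows:
  moves:
    - {"x": 0, "y": 0, "z": 0.9, "turn": 0, "jaw": 5.0}
    - {"x": 1.0, "y": 0, "z": 0, "turn": 0, "jaw": 5.0}
    - {"x": 0, "y": 0, "z": 0, "turn": 0, "jaw": 5.0}

```text
t: 16.17
tool_pos: [0.5553, -0.0642, 0.0801]
tool_rot: [-1.238, 1.158, -1.162]
contact_force: [0.5, -0.3, 0.2]
opening: 0.0556
```

```bash
python3 snap.py 10 220,120,305,240,6 235,140,335,230,7
```

```text
t 16.1667 pos [ 0.5553 -0.0642  0.0801] yaw 3.78 F [ 0.5 -0.3  0.2] T [0.01 0.02 0.01] op 0.0556
```

View pics/side10.png

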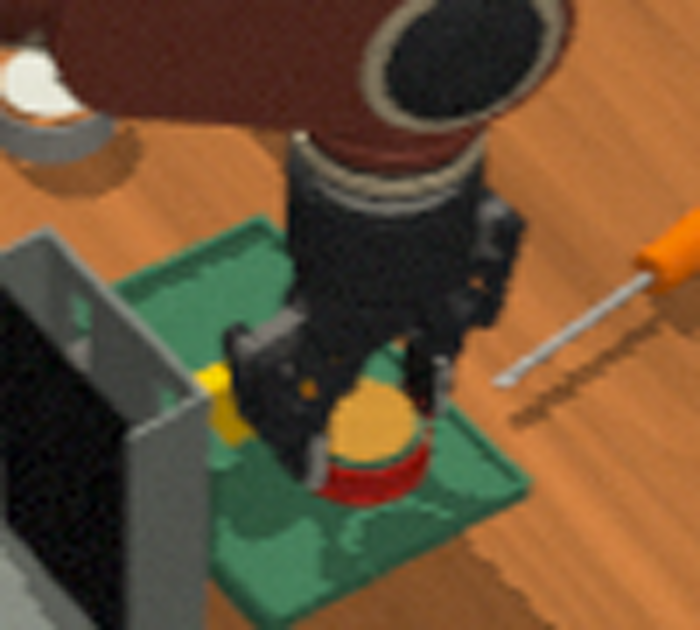

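View pics/top10.png

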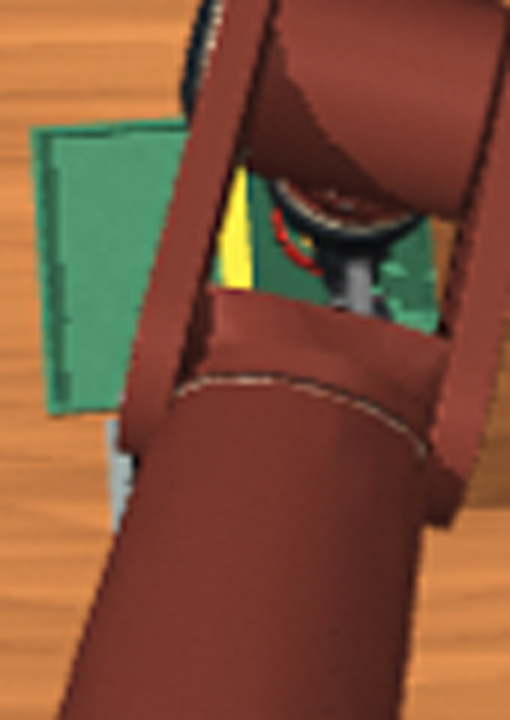

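play_rows:
  moves:
    - {"x": -0.2, "y": 0, "z": -0.5, "turn": 0, "jaw": 5.0}
    - {"x": 0, "y": 0, "z": -0.5, "turn": 0, "jaw": 5.0}
    - {"x": 0, "y": 0, "z": -0.2, "turn": 0, "jaw": 5.0}
    - {"x": 0, "y": 0, "z": 0, "turn": 0, "jaw": 5.0}

```text
t: 16.6
tool_pos: [0.5505, -0.0637, 0.0655]
tool_rot: [-1.241, 1.163, -1.159]
contact_force: [-0.3, 0.2, -0.4]
opening: 0.0559
```

```bash
python3 obs.py
```

```text
t 16.6 pos [ 0.5505 -0.0637  0.0655] yaw 3.77 F [-0.3  0.2 -0.4] T [-0.06 -0.    0.06] op 0.0559
```

play_rows:
  moves:
    - {"x": 0, "y": 0, "z": -0.2, "turn": 0, "jaw": 5.0}
    - {"x": 0, "y": 0, "z": -0.1, "turn": 0, "jaw": 5.0}
    - {"x": 0, "y": 0, "z": 0, "turn": 0, "jaw": 5.0}

```text
t: 16.85
tool_pos: [0.5517, -0.064, 0.0645]
tool_rot: [-1.24, 1.161, -1.16]
contact_force: [-1.3, -1.1, 2.0]
opening: 0.0556
```

```bash
python3 obs.py
```

```text
t 16.85 pos [ 0.5517 -0.064   0.0645] yaw 3.78 F [-1.3 -1.1  2. ] T [-0.02  0.29 -0.01] op 0.0556
```

play_rows:
  moves:
    - {"x": 0, "y": 0, "z": 0, "turn": 0, "jaw": 6.2}
    - {"x": 0, "y": 0, "z": 0, "turn": 0, "jaw": 6.8}
    - {"x": 0, "y": 0, "z": 0, "turn": 0, "jaw": 6.8}
    - {"x": 0, "y": 0, "z": 1, "turn": 0, "jaw": 6.8}
    - {"x": 0, "y": 0, "z": 2, "turn": 0, "jaw": 6.8}
    - {"x": 0, "y": 0, "z": 3.5, "turn": 0, "jaw": 6.8}
    - {"x": 0, "y": 0, "z": 4, "turn": 0, "jaw": 7.5}
    - {"x": 0, "y": 1, "z": 3.5, "turn": 0, "jaw": 8.5}

```text
t: 17.52
tool_pos: [0.5511, -0.0549, 0.2062]
tool_rot: [-1.24, 1.162, -1.162]
contact_force: [1.1, 0.0, 0.0]
opening: 0.0845
```

play_rows:
  moves:
    - {"x": 0.5, "y": 4, "z": 0, "turn": 0, "jaw": 8.5}
    - {"x": 0.5, "y": 4, "z": 0, "turn": 0, "jaw": 8.5}
    - {"x": 0.5, "y": 4, "z": 0, "turn": 0, "jaw": 8.5}
    - {"x": 0.5, "y": 4, "z": 0, "turn": 0, "jaw": 8.5}
    - {"x": 0.5, "y": 4, "z": 0, "turn": 0, "jaw": 8.5}
    - {"x": 0.5, "y": 4, "z": 0, "turn": 0, "jaw": 8.5}
    - {"x": 0.5, "y": 4, "z": 0, "turn": 0, "jaw": 8.5}
    - {"x": 0, "y": 1.2, "z": 0, "turn": 0, "jaw": 8.5}

```text
t: 18.18
tool_pos: [0.5862, 0.2426, 0.2044]
tool_rot: [-1.241, 1.158, -1.156]
contact_force: [-0.1, -0.1, -0.4]
opening: 0.0848
```

```bash
python3 snap.py 11 220,120,305,240,6 215,150,315,250,7
```

```text
t 18.1833 pos [0.5862 0.2426 0.2044] yaw 4.02 F [-0.1 -0.1 -0.4] T [-0.04 -0.02  0.  ] op 0.0848
```

View pics/top11.png

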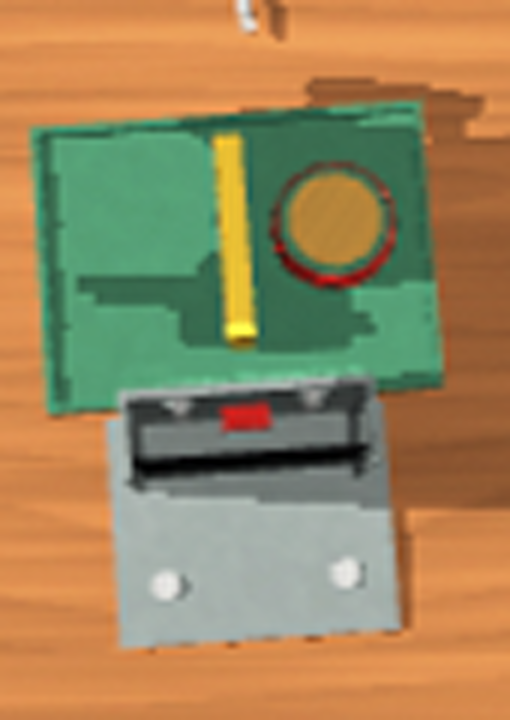

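View pics/side11.png

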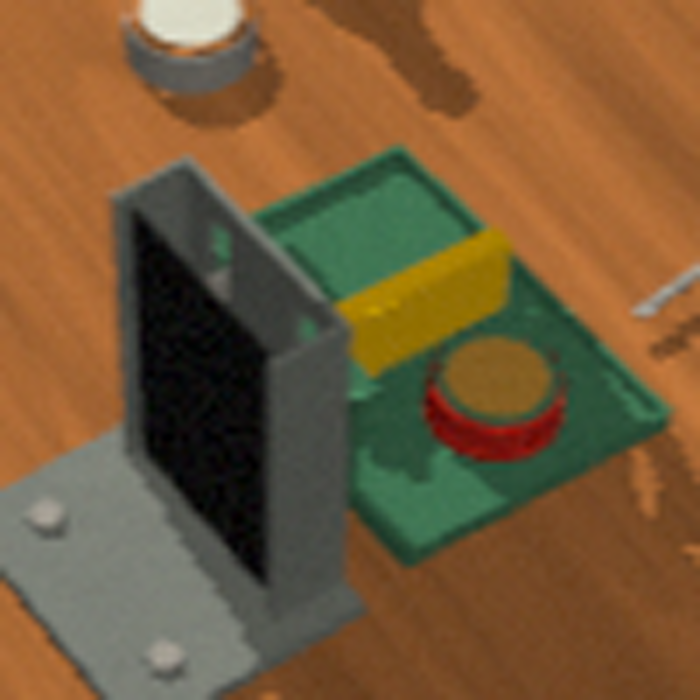

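The jam lid lies flat at top crop (335,225), right of the divider, and the catch and tray haven't changed. Tin lid next.

play_rows:
  moves:
    - {"x": 0, "y": 0, "z": -4, "turn": 0, "jaw": 8.5}
    - {"x": 0, "y": 0, "z": -4, "turn": 0, "jaw": 8.5}
    - {"x": 0, "y": 0, "z": -4, "turn": 0, "jaw": 8.5}
    - {"x": 0, "y": 0, "z": -3, "turn": 0, "jaw": 8.5}
    - {"x": 0, "y": 0, "z": -1, "turn": 0, "jaw": 8.5}
    - {"x": 0, "y": 0, "z": 0, "turn": 0, "jaw": 8.5}
    - {"x": 0, "y": 0, "z": 0, "turn": 0, "jaw": 8.5}

```text
t: 18.87
tool_pos: [0.5874, 0.2372, 0.0451]
tool_rot: [-1.239, 1.161, -1.162]
contact_force: [1.2, 0.2, 0.7]
opening: 0.0849
```

```bash
python3 obs.py
```

```text
t 18.8667 pos [0.5874 0.2372 0.0451] yaw 3.72 F [1.2 0.2 0.7] T [-0.05 -0.03 -0.02] op 0.0849
```

play_rows:
  moves:
    - {"x": 0, "y": 0.1, "z": -1.5, "turn": 0, "jaw": 8.5}
    - {"x": 0, "y": 0, "z": -1.5, "turn": 0, "jaw": 8.5}
    - {"x": 0, "y": 0, "z": -1.1, "turn": 0, "jaw": 8.5}
    - {"x": 0, "y": 0, "z": 0, "turn": 0, "jaw": 7.5}
    - {"x": 0, "y": 0, "z": 0, "turn": 0, "jaw": 6.5}
    - {"x": 0, "y": 0, "z": 0, "turn": 0, "jaw": 5.5}
    - {"x": 0, "y": 0, "z": 0, "turn": 0, "jaw": 5.5}
    - {"x": 0, "y": 0, "z": 0, "turn": 0, "jaw": 5.5}

```text
t: 19.53
tool_pos: [0.5872, 0.2392, 0.0037]
tool_rot: [-1.239, 1.16, -1.161]
contact_force: [0.2, -1.2, -0.4]
opening: 0.0631
```

```bash
python3 obs.py
```

```text
t 19.5333 pos [0.5872 0.2392 0.0037] yaw 3.78 F [ 0.2 -1.2 -0.4] T [-0.01 -0.06  0.02] op 0.0631
```

play_rows:
  moves:
    - {"x": 0, "y": 0, "z": 0.5, "turn": 0, "jaw": 5.5}
    - {"x": 0, "y": 0, "z": 2, "turn": 0, "jaw": 5.5}
    - {"x": 0, "y": 0, "z": 3.5, "turn": 0, "jaw": 5.5}
    - {"x": 0, "y": -1, "z": 3.5, "turn": 0, "jaw": 5.5}
    - {"x": -0.8, "y": -2, "z": 3.5, "turn": 0, "jaw": 5.5}
    - {"x": -1, "y": -3.5, "z": 2, "turn": 0, "jaw": 5.5}
    - {"x": -1, "y": -3.5, "z": 1, "turn": 0, "jaw": 5.5}
    - {"x": -1, "y": -3.5, "z": 0, "turn": 0, "jaw": 5.5}

```text
t: 20.2
tool_pos: [0.5505, 0.1032, 0.1682]
tool_rot: [-1.234, 1.153, -1.164]
contact_force: [0.5, -0.5, -1.0]
opening: 0.0632
```

play_rows:
  moves:
    - {"x": 0, "y": -3.5, "z": 0, "turn": 0, "jaw": 5.5}
    - {"x": 0, "y": -2.5, "z": 0, "turn": 0, "jaw": 5.5}
    - {"x": 0, "y": -1, "z": 0, "turn": 0, "jaw": 5.5}
    - {"x": 0, "y": 0, "z": 0, "turn": 0, "jaw": 5.5}
    - {"x": 0, "y": 0, "z": -3, "turn": 0, "jaw": 5.5}
    - {"x": 0, "y": 0, "z": -2.5, "turn": 0, "jaw": 5.5}
    - {"x": 0, "y": 0, "z": 0, "turn": 0, "jaw": 5.5}
    - {"x": 0, "y": 0, "z": 0, "turn": 0, "jaw": 5.5}

```text
t: 20.87
tool_pos: [0.5474, 0.0354, 0.1066]
tool_rot: [-1.242, 1.163, -1.157]
contact_force: [0.4, -0.3, 1.0]
opening: 0.0633
```

```bash
python3 snap.py 12 220,120,305,240,6 235,120,335,220,7
```

```text
t 20.8667 pos [0.5474 0.0354 0.1066] yaw 3.85 F [ 0.4 -0.3  1. ] T [ 0.01  0.   -0.02] op 0.0633
```

View pics/side12.png

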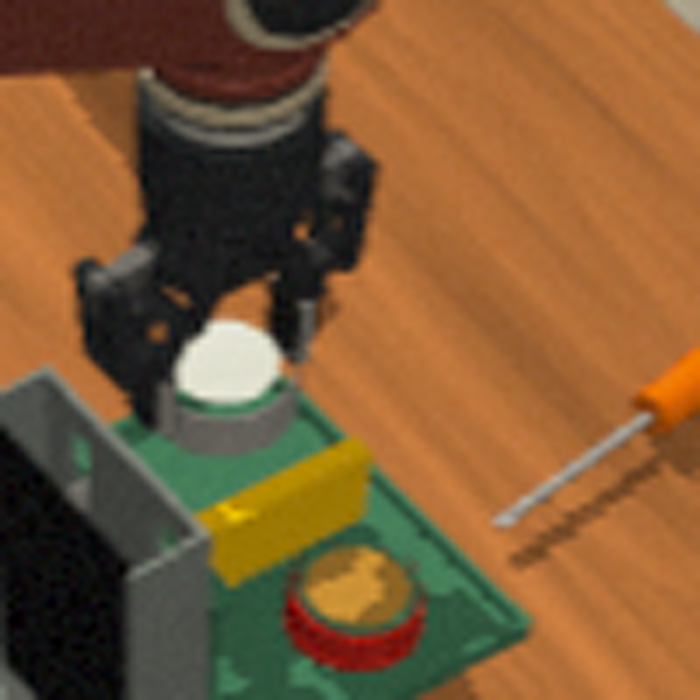

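The tin lid is held level above the left bay. I'll go outward 4 mm for knuckle clearance, then down.

play_rows:
  moves:
    - {"x": 0.4, "y": 0, "z": 0, "turn": 0, "jaw": 5.5}
    - {"x": 0, "y": 0, "z": -1.5, "turn": 0, "jaw": 5.5}
    - {"x": 0, "y": 0, "z": -1.5, "turn": 0, "jaw": 5.5}
    - {"x": 0, "y": 0, "z": -0.5, "turn": 0, "jaw": 5.5}
    - {"x": 0, "y": 0, "z": -0.3, "turn": 0, "jaw": 5.5}
    - {"x": 0, "y": 0, "z": 0, "turn": 0, "jaw": 5.5}

```text
t: 21.47
tool_pos: [0.553, 0.0341, 0.0704]
tool_rot: [-1.239, 1.16, -1.161]
contact_force: [0.0, 1.3, 0.1]
opening: 0.0633
```

```bash
python3 obs.py
```

```text
t 21.4667 pos [0.553  0.0341 0.0704] yaw 3.78 F [0.  1.3 0.1] T [-0.01 -0.04  0.01] op 0.0633
```

play_rows:
  moves:
    - {"x": -0.1, "y": 0, "z": -0.3, "turn": 0, "jaw": 5.5}
    - {"x": 0, "y": 0, "z": -0.2, "turn": 0, "jaw": 5.5}
    - {"x": 0, "y": 0, "z": -0.1, "turn": 0, "jaw": 5.5}
    - {"x": 0, "y": 0, "z": 0, "turn": 0, "jaw": 5.5}

```text
t: 21.8
tool_pos: [0.5517, 0.034, 0.0642]
tool_rot: [-1.239, 1.16, -1.161]
contact_force: [0.1, 0.7, -1.1]
opening: 0.063
```

```bash
python3 obs.py
```

```text
t 21.8 pos [0.5517 0.034  0.0642] yaw 3.77 F [ 0.1  0.7 -1.1] T [ 0.01  0.02 -0.04] op 0.063
```

play_rows:
  moves:
    - {"x": 0, "y": 0, "z": -0.1, "turn": 0, "jaw": 5.5}
    - {"x": 0, "y": 0, "z": -0.1, "turn": 0, "jaw": 5.5}
    - {"x": 0, "y": 0, "z": 0, "turn": 0, "jaw": 5.5}

```text
t: 22.05
tool_pos: [0.552, 0.034, 0.0628]
tool_rot: [-1.24, 1.16, -1.161]
contact_force: [-2.1, 0.7, 2.5]
opening: 0.0634
```

```bash
python3 obs.py
```

```text
t 22.05 pos [0.552  0.034  0.0628] yaw 3.78 F [-2.1  0.7  2.5] T [-0.03  0.37 -0.04] op 0.0634
```

The floor is met at 2.5 N, at the expected height. I'll release and retreat.

play_rows:
  moves:
    - {"x": 0, "y": 0, "z": 0, "turn": 0, "jaw": 6.7}
    - {"x": 0, "y": 0, "z": 0, "turn": 0, "jaw": 7.0}
    - {"x": 0, "y": 0, "z": 0, "turn": 0, "jaw": 7.0}
    - {"x": 0, "y": 0, "z": 1, "turn": 0, "jaw": 7.0}
    - {"x": 0, "y": 0, "z": 2, "turn": 0, "jaw": 7.0}
    - {"x": 0, "y": 0, "z": 3.5, "turn": 0, "jaw": 7.0}
    - {"x": 0, "y": 0, "z": 4, "turn": 0, "jaw": 7.5}
    - {"x": 0, "y": 1, "z": 3.5, "turn": 0, "jaw": 8.5}

```text
t: 22.72
tool_pos: [0.5517, 0.0431, 0.2047]
tool_rot: [-1.239, 1.161, -1.163]
contact_force: [1.1, -0.1, 0.4]
opening: 0.0844
```

play_rows:
  moves:
    - {"x": -0.5, "y": 4, "z": 0, "turn": 0, "jaw": 8.5}
    - {"x": -0.5, "y": 4, "z": 0, "turn": 0, "jaw": 8.5}
    - {"x": -0.5, "y": 4, "z": 0, "turn": 0, "jaw": 8.5}
    - {"x": -0.5, "y": 4, "z": 0, "turn": 0, "jaw": 8.5}
    - {"x": -0.5, "y": 4, "z": 0, "turn": 0, "jaw": 8.5}
    - {"x": -0.5, "y": 3, "z": 0, "turn": 0, "jaw": 8.5}
    - {"x": 0, "y": 0, "z": 0, "turn": 0, "jaw": 8.5}
    - {"x": 0, "y": 0, "z": 0, "turn": 0, "jaw": 8.5}

```text
t: 23.38
tool_pos: [0.5212, 0.2755, 0.2026]
tool_rot: [-1.241, 1.158, -1.159]
contact_force: [0.7, 0.2, -0.1]
opening: 0.0849
```

```bash
python3 snap.py 13 220,120,305,240,6 215,150,315,250,7
```

```text
t 23.3833 pos [0.5212 0.2755 0.2026] yaw 3.96 F [ 0.7  0.2 -0.1] T [-0.05  0.03  0.04] op 0.0849
```

View pics/top13.png

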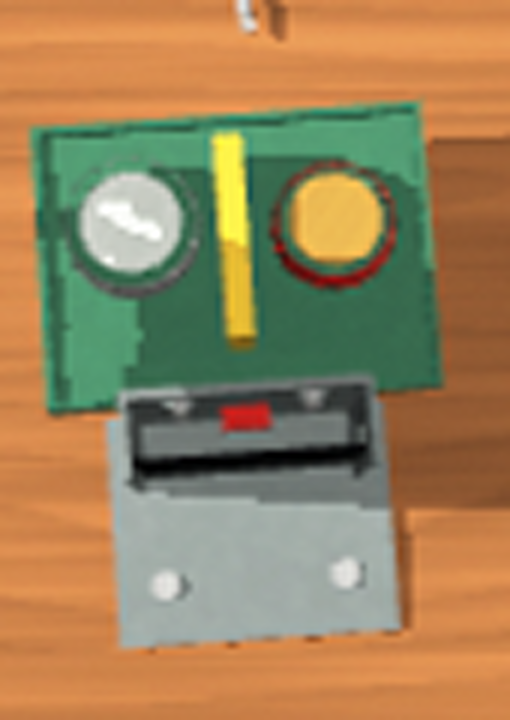

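View pics/side13.png

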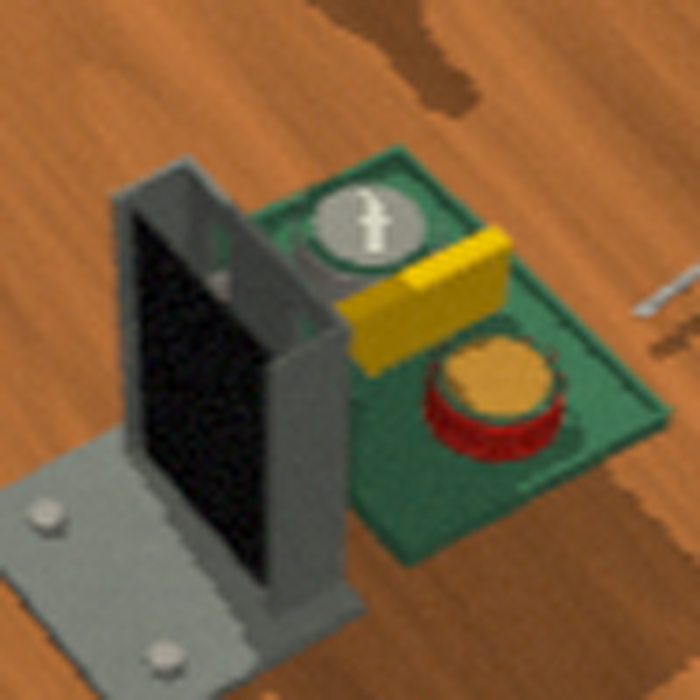

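Final view: the tin lid is at top crop (130,222) and the jam lid at (335,225), both flat with one on each side of the divider. The catch is still out at (246,416), and the bottles and screwdriver weren't touched. I'll hand in.

```bash
python3 - <<'E'
from station import *
for n,q in(("side","brown_bottle"),("side","ketchup"),("side","screwdriver")): print(q,pinpoint(n,q)[0]["point"])
print(finish_job())
E
```

```text
brown_bottle [276.3, 189.9]
ketchup [387.9, 275.3]Traceback (most recent call last):
  File "<stdin>", line 2, in <module>
IndexError: list index out of range
```

The bottle point is off and the screwdriver wasn't found, so I'll check the full picture before handing in.

```bash
python3 - <<'E'
import pickle,cv2
a=[pickle.load(open(f"{n}13.pkl","rb"))["img"][:,:,::-1] for n in("side","top")]
cv2.imwrite("pics/f.png",cv2.resize(a[0],(768,576)));cv2.imwrite("pics/ft.png",cv2.resize(a[1],(768,576)))
E
```

```text
(no output)
```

View pics/f.png

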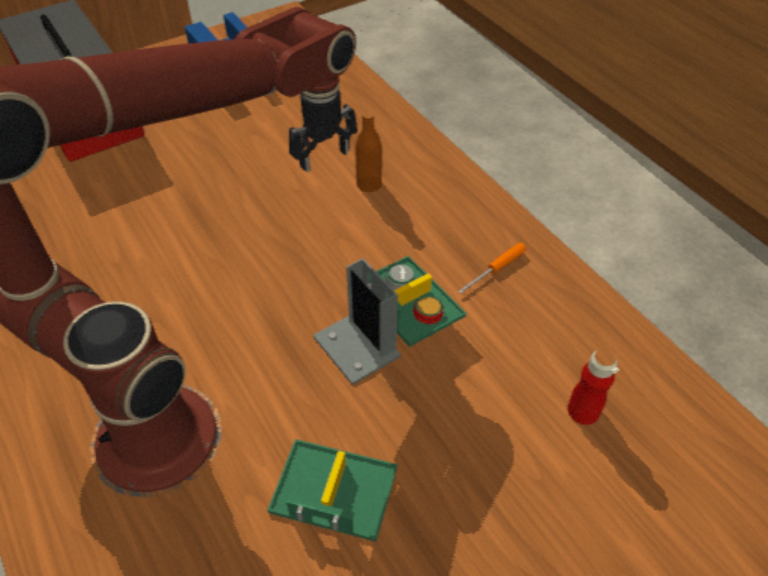

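View pics/ft.png

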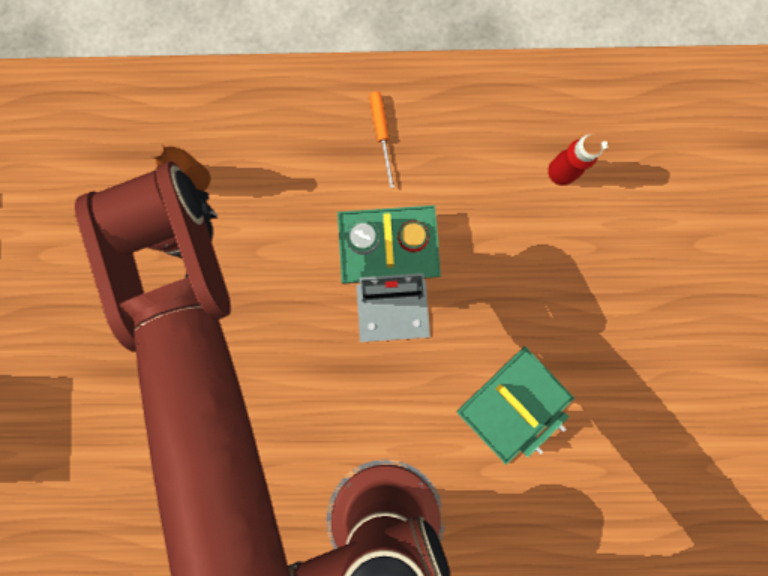

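The brown bottle at (369,155), the ketchup at (588,390) and the screwdriver at (492,268) are exactly where they started, so the network misread. The arm is clear of everything, so I'm handing in.

```bash
python3 -c "
from station import *
print(finish_job(), ctrl.get_obs()['t'])"
```

```text
the job is handed in; nothing more can be done
the job is handed in; nothing more can be done
```

The tray is hung and locked on the upright, and both lids lie flat in it. I handed the job in at about 23.5 s of the 69 s allowed, and no verdict was reported.

**What I did:** I used the tray farthest from the base (0.61 m against 0.35 m). I put both hooks through the slots, lowered the tray, and pressed it down with about 20–27 N. The jam lid is on the tray's +y side and the tin lid on its -y side.

**Last checks:**
- **Tray:** the two-camera fit, made after locking and before the lids, put it about 1 mm from the seat in x, y and z. Its corners looked unchanged in the last pictures.
- **Catch:** it was back at its original pixel position, so it is out.
- **Lids:** both looked flat on the tray floor, one on each side of the divider.
- **Bottles and screwdriver:** the last pictures show them where they started, and the arm was clear of everything.

**What disagreed or went wrong:**
- **Tilt:** a level-tray fit put the tray about 7 mm low. Allowing a tilt settled this: the tray droops about 0.06 ± 0.013 rad, which fits the hook play and is inside the 0.1 limit.
- **Early contact:** lowering the jam lid stopped 6 mm early with about 4 N, probably a finger knuckle on the tray's back plate. I lifted, moved about 1 cm outward, and placed it without further trouble.
- **Detection:** at the end the network misplaced the brown bottle and did not find the screwdriver. I checked both by eye.

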